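# Swing the portion scale round the post into its display place

### The arm

A 7-joint arm with a two-finger parallel gripper is mounted at the origin on the work surface. World frame = base frame: x ahead of the robot, y to its left, z up, the work surface at z = 0. Lengths are in m, angles in rad, forces in N, time in s.
With the tool pointing down it reaches from about 0.425 to 0.925 m from the base axis. Payload 6.8 kg.
Tool frame: the origin (TCP) lies on the centre line of the jaws, within the pads' length; the fingertips stand 8 mm ahead of it and the grasp point (between the pads) lies 11 mm behind it (bot.tips_ahead is the distance from the TCP to the fingertips, in m); z points along the fingers, y is the line along which they close (so a half turn about z gives the same grasp; the last joint's range is limited). The gripper opens to 85 mm and grips with 20 to 120 N. Pads are 22 mm wide; open, the fingers measure 114 mm over their backs; the gripper's body (76 mm by 85 mm) begins 54 mm behind the grasp point. The pads swing forward as they close: fully open they stand 13 mm farther back than shut.
Start: joints at [-1.277, 0.477, 0.022, 1.555, -0.011, 1.109, -0.083], TCP at [0.264, 0.621, 0.239] pointing down, gripper open.
Joint ranges: [-2.96, 2.96], [-0.34, 2.1], [-1.41, 1.46], [0.24, 2.44], [-1.37, 4.51], [0.17, 1.92], [-2.96, 2.96]. Speed limits (rad/s): [2.39, 2.39, 3.14, 3.14, 3.14, 3.14, 3.14].

### API

Orientations are given as a unit quaternion [w, x, y, z].
In Python, from station import bot gives the robot as it stands.
- The arm moves only by the tool send_rows, never from a script. Its argument "deltas" is text: rows parted by semicolons, each of 4 numbers parted by spaces: the shift along the tool's x, y, z in m, then the turn about the tool's z in degrees. In form: x y z spin; .... A call has 1 to 5 rows; each row is the pose to reach, as a shift and turn from the pose commanded when the call began, along the tool's axes at that moment; what a row does not reach only later rows make up. A row lasts 1/10 s, in which the tool goes at most 50 mm and 8.59 degrees, less where a joint would pass 70% of its speed; a pose out of reach is approached as far as the arm can. A call with a gripper value outside its range is refused whole. "claw" is the opening, from 0 (shut) to 1 (fully open), set as the call begins (left out, the last holds). The fingers move at their own pace and stop on an object; "force" is the grip in N (left out, the last holds). Time passes only in rows, so rows that repeat a pose let the fingers close. It gives the time, the measured TCP pose, the force, the opening and the grip force at its end, in the units of the state.
- bot.get_obs(): the state, without advancing time (a new reading comes with each control period).
- bot.read_camera(name): name is "scene" or "side" or "wrist"; returns a dict with "img" (480x640x3 uint8, red, green, blue), "depth" (480x640 float32, m along the optical axis (not along the pixel's ray), 0 where there is no reading), "fx", "fy", "cx", "cy" (pixels), "camera_from_world" (4x4, takes a point from world to camera coordinates). Camera axes: x right, y up, looking along -z (the intrinsics and any distortion apply to the point x, -y, -z); pixel columns grow to the right and rows downward; lengths in m; the calibration is good to about 2 mm. A picture is of the moment at which its call begins.
- bot.hand_in(): hands the job in; it is judged then, once.
Trained networks look in a picture, given as the dict that the camera call returned (one of the last four; its "shot" number tells which), for a name from the list of things; names that differ only in an ending like _2 or _b are one class to them, and where a whole thing is asked for, a point or a joint stands for the part that bears it (a point fixed in the world has none). Each returns a list of dicts, best first, with "confidence" (0 to 1); they miss things now and then, are a little off and sometimes report something else, mostly with a low value. They report only what shows in the picture. A call takes as long as a camera call. They do not tell look-alikes from the thing itself.
- bot.masks_of(picture, query): "mask" (480x640 bool, what is visible of it).
- bot.landmark_of(picture, query): "xyz" ([x, y, z] in m, in world coordinates, good to about 4 mm: a listed point, or the origin of a listed thing).
The state is a dict: "t": time; "q": joint angles; "joint_vel": joint speeds; "joint_torque": joint torques, N m; "eef_pos": TCP position; "tool_rot": TCP orientation; "contact_force": force on the tool from outside, world axes, zero at the start; "torque": the same for the moment, N m; "gripper_width": opening from 0.0 (shut) to 1.0 (fully open); "grasp_force": force on a finger pad.
Only numpy, scipy, OpenCV 4.12 (cv2) and the standard library are available. Lean on these libraries where they do the work, as an engineer would, in place of code of your own. Each camera call takes 0.05 s, during which the arm holds its last target. There are 200 camera calls.

### The job

The square portion scale stands crossways in front of the timber display stand. Slide it against the stand's left-hand front post, swing it a quarter turn around that post so that its display faces the front, and push it gently home into the left corner of the stand, flush against the left side and the back lip. It is too wide to grip: push it by its sides, keep it flat on the counter, do not press on its weighing pan, and leave everything else where it stands.

Things in the scene. Friction and masses are not known exactly. Their poses are not given: they have to be found in the camera images.
- stand: Fixed open timber display stand. Origin: foot of the inner front edge of its left post, on the counter. Axes: x into the stand (away from its open front), y to its left, z up. Clear space 360 mm wide (y 0 to -360), 130 mm deep (x 0 to 130), posts 36 mm square, 205 mm tall. Left post and the 50 mm high left side board behind it are flush at y = 0; a 35 mm high back lip stands at x = 130.
- rail (a point): Middle of the lower front edge of the stand's front rail, 165 mm above the counter, 18 mm in front of the posts (stand x = -18, y = -180 mm). The rail spans the whole front, 18 mm thick, 42 mm high; behind it a wire shelf at 194 to 202 mm covers the stand, so a tool can reach in only slanting under the rail.
- post: The stand's fixed left front post, 36 mm square, 205 mm tall; same origin and axes as the stand: it fills x 0 to 36 mm, y 0 to 36 mm.
- scale_mid (a point): Centre of the loose square scale, 19 mm above the counter: white casing 120 x 120 mm, upright sides 4 to 34 mm above the counter, four rubber feet, glossy slippery sides; about 0.7 kg. Axes: z up, display side at -x. It starts in front of the stand about a quarter turn (clockwise from above) from home, display towards the stand's left (+y); at home its axes line up with the stand's.
- scale_display (a point): Middle of the scale's display side (its -x side, 60 mm from the centre, 19 mm above the counter): the side with the dark panel, along which the display window and keys lie on top.
- pan: The scale's steel weighing pan, 88 x 112 x 4 mm, on top of the casing, its top 38 mm above the counter; set in 3 mm or more from the casing's edges and leaving the display strip free. Same origin (centre of the scale's underside) and axes as the scale. Not to be pressed on.
- oil: Oil bottle, 56 mm across, 135 mm tall, standing in the right part of the stand; origin at the centre of its foot. Leave alone.
- ramekins: White ceramic dish, 80 mm across, 50 mm tall; origin at the centre of its foot. Leave alone.
- mustard: Clear bottle, 60 mm across, 150 mm tall, outside the stand; origin at the centre of its foot. Leave alone.
- turner: Griddle turner (spatula) 250 mm long lying flat along its x axis. Leave alone.
- grill_press: Round dark grill press, 110 mm across, bow handle to 56 mm; origin at the centre of its foot. Leave alone.
- grill_brush: Wooden grill brush, 150 x 50 x 36 mm, lying; origin at the centre of its foot. Leave alone.
- shaker: Steel beaker, 64 mm across, 80 mm tall; origin at the centre of its foot. Leave alone.
There are look-alikes about, which are no part of the job. Leave any orange or turquoise look-alike of the part that bears scale_mid alone.

How it is judged:
On the way:
1. the scale is part-way round its quarter turn (between about 25 and 65 degrees still to go) and bears on the left front post (angle between the x axis of scale_mid and the x axis of stand, either way round between 0.45 and 1.15 rad and contact force between scale and post above 0.5 N), for 0.05 s.
At the end, for the whole second after the job is handed in: The scale stands at rest, flat on the counter, in the left corner of the stand: within 6 mm of the back lip and 8 mm of the left side, square to the stand within 4 degrees, display to the front (x of scale_mid in the frame of stand above 0.064 m and y of scale_mid in the frame of stand above -0.068 m and x of scale_display in the frame of stand below 0.03 m and angle between the x axis of scale_mid and the x axis of stand, either way round below 0.07 rad and angle between scale_mid's own z axis and vertical below 0.05 rad and linear speed of pan below 0.01 m/s); the robot touches nothing.
It fails at once if the weighing pan is pressed with more than 15 N (contact force between any of the fingers, the arm and pan above 15 N).
It fails at once if the scale is tipped or lifted off the counter (more than about 11 degrees or 15 mm) (angle between scale_mid's own z axis and vertical above 0.2 rad or height (world z) of scale_mid above 0.034 m).
It fails at once if the scale is forced against the stand (more than 60 N) (contact force between scale and stand above 60 N).
It fails at once if one of the other things is moved more than 25 mm (distance of any of oil, ramekins, mustard, turner, grill_press, grill_brush, shaker from where it was at the start of the episode above 0.025 m).
It also fails if it takes over 72 s, if anything falls off the work surface, if the arm or the gripper's body presses on something with over 40 N, if the wrist force passes 120 N, or if a joint passes its speed limit or range.

## Working session

There is one attempt and no reset: what is moved stays moved. The work goes in short steps, Python scripts to look and compute and a tool call to move; the robot and the scene stay as the last step left them, time stands still between calls to the robot, and variables do not carry over. Pictures are saved under pics/ and viewed, at most 10 in all, crops included, and the job is handed in when it is done.

Besides the shell and the picture viewer there is one more tool, called after "Emit:" as name(argument=value, ...), one argument or row to a line, values as JSON. send_rows: Moves the arm, as the interface text tells. Its arguments: {"type":"object","properties":{"deltas":{"type":"string"},"claw":{"type":"number"},"force":{"type":"number"}},"required":["deltas"]}

```bash
ls; mkdir -p pics
cat > h.py <<'E'
import numpy as np, cv2
from station import bot
from scipy.spatial.transform import Rotation as R
def px(p,w):
    c=p["camera_from_world"]@np.append(w,1); return p["cx"]+p["fx"]*c[0]/-c[2], p["cy"]-p["fy"]*c[1]/-c[2]
def cloud(p,m):
    v,u=np.nonzero(m&(p["depth"]>0)); d=p["depth"][v,u]
    c=np.stack([(u-p["cx"])/p["fx"]*d,-(v-p["cy"])/p["fy"]*d,-d,np.ones_like(d)])
    return (np.linalg.inv(p["camera_from_world"])@c)[:3].T
E
python3 - <<'E'
from h import *
o=bot.get_obs(); print(o)
for n in ["scene","side"]:
    p=bot.read_camera(n); cv2.imwrite(f"pics/{n}0.png",p["img"][...,::-1])
    print(n, np.linalg.inv(p["camera_from_world"])[:3,3].round(3))
    for q in ["stand","rail","post","scale_mid","scale_display","pan","oil","ramekins","mustard","turner","grill_press","grill_brush","shaker"]:
        print(q,[(round(r["confidence"],2),np.round(r["xyz"],3).tolist(),np.round(px(p,r["xyz"])).tolist()) for r in bot.landmark_of(p,q)[:3]])
E
```

```text
pics
{'t': 0.0, 'q': array([-1.27708629,  0.47785687,  0.02231463,  1.55646371, -0.01147357,
        1.10926212, -0.08310741]), 'joint_vel': array([-0.00137409, -0.00046438,  0.00098076,  0.00178478,  0.0016493 ,
       -0.00085652, -0.0002229 ]), 'joint_torque': array([-4.91470331e-06, -5.96447933e+01,  1.60808869e+00, -2.81184751e+01,
        1.24994642e-02,  9.60174773e-03,  1.09158182e-05]), 'eef_pos': array([0.26376254, 0.6207073 , 0.23828197]), 'tool_rot': array([-1.10488901e-04,  1.99532544e-01,  9.79890758e-01, -9.24454047e-04]), 'contact_force': array([ 1.23826737, -0.18586722,  0.14664275]), 'torque': array([ 0.02925359, -0.0137167 , -0.02630604]), 'grasp_force': 0.0, 'gripper_width': 0.9993384527168963}
scene [0.944 0.708 0.921]
stand [(0.97, [0.612, 0.055, -0.004], [275.0, 310.0])]
rail [(0.94, [0.601, -0.125, 0.166], [237.0, 213.0])]
post [(0.87, [0.611, 0.06, -0.0], [276.0, 311.0])]
scale_mid [(0.78, [0.219, -0.292, 0.02], [328.0, 176.0]), (0.68, [0.504, -0.019, 0.021], [297.0, 266.0]), (0.58, [0.22, 0.413, 0.017], [507.0, 335.0])]
scale_display [(0.95, [0.496, 0.039, 0
[... 1144 characters left out ...]
[188.0, 183.0]), (0.68, [0.204, -0.352, 0.02], [226.0, 432.0])]
pan [(0.83, [0.223, 0.411, 0.002], [187.0, 202.0]), (0.74, [0.224, -0.29, 0.002], [232.0, 407.0]), (0.6, [0.506, -0.019, 0.002], [323.0, 284.0])]
oil []
ramekins [(0.64, [0.573, -0.281, -0.002], [387.0, 363.0])]
mustard [(0.42, [0.648, 0.17, 0.004], [352.0, 225.0])]
turner [(0.82, [0.432, 0.285, -0.001], [267.0, 215.0]), (0.61, [0.574, -0.281, 0.002], [387.0, 362.0]), (0.54, [0.607, 0.062, 0.002], [350.0, 254.0])]
grill_press [(0.65, [0.718, 0.315, 0.001], [357.0, 190.0])]
grill_brush [(0.93, [0.455, -0.274, 0.0], [335.0, 373.0]), (0.61, [0.505, -0.02, 0.022], [323.0, 279.0])]
shaker [(0.83, [0.534, 0.178, 0.0], [311.0, 232.0])]
```

View pics/scene0.png

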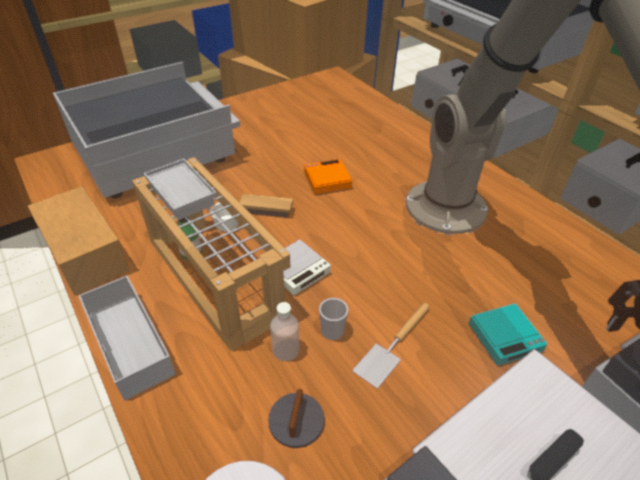

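View pics/side0.png

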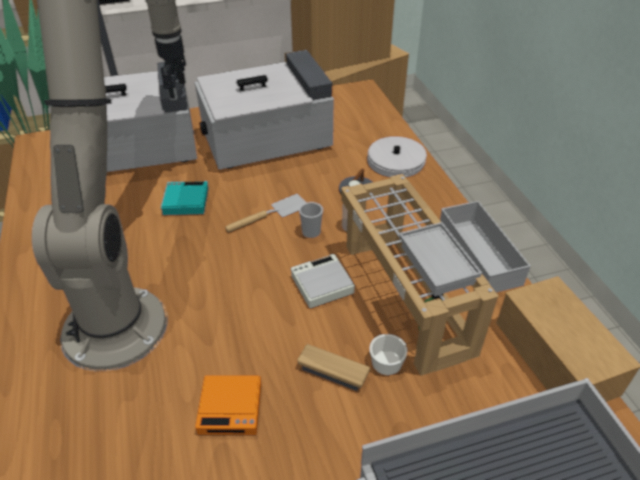

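The white scale is at scene px (300,266) and side px (322,280), with its display towards +y. The orange and teal ones are decoys. Next I'll refine the stand and scale poses from depth.

```bash
cat >> h.py <<'E'
def scale_rect(p,zr=(0.030,0.046),c=None,r=0.12):
    P=cloud(p,np.ones(p["depth"].shape,bool)); 
    P=P[(P[:,2]>zr[0])&(P[:,2]<zr[1])&(np.hypot(P[:,0]-c[0],P[:,1]-c[1])<r)]
    return P
E
python3 - <<'E'
from h import *
for n in ["scene","side"]:
    p=bot.read_camera(n)
    ms=bot.masks_of(p,"scale_mid")
    for m in ms:
        P=cloud(p,m["mask"]); 
        if np.hypot(*(np.median(P[:,:2],0)-[.503,-.019]))>.05: continue
        Q=P[(P[:,2]>.031)&(P[:,2]<.044)]
        print(n,m["confidence"],len(Q),cv2.minAreaRect((Q[:,:2]*1000).astype(np.float32)))
    ms=bot.masks_of(p,"stand"); S=cloud(p,ms[0]["mask"])
    S=S[np.abs(S[:,0]-.67)<.2]
    T=S[(S[:,2]>.204)&(S[:,2]<.212)]; print("top",len(T),cv2.minAreaRect((T[:,:2]*1000).astype(np.float32)),np.percentile(T,[1,99],axis=0).round(3).tolist())
    F=S[(S[:,2]>.17)&(S[:,2]<.2)]
    # front edge: min x per y bin
    T=S[(S[:,2]>.17)&(S[:,2]<.212)]
    b=[(y,np.percentile(T[np.abs(T[:,1]-y)<.01][:,0],[2,10]).round(4).tolist()) for y in np.arange(-.30,.1,.04) if (np.abs(T[:,1]-y)<.01).sum()>20]; print(b)
    L=S[(S[:,1]>.05)]; print("left face",[(x,np.percentile(L[np.abs(L[:,0]-x)<.01][:,1],[90,98]).round(4).tolist()) for x in np.arange(.6,.78,.03) if (np.abs(L[:,0]-x)<.01).sum()>20])
E
```

```text
scene 0.76 1226 ((505.1385803222656, -18.26966094970703), (121.24322509765625, 119.86389923095703), 7.2187299728393555)
top 2551 ((683.3606567382812, -115.56185913085938), (166.46893310546875, 432.2237854003906), 3.1063590049743652) [[0.594, -0.324, 0.204], [0.772, 0.098, 0.211]]
[(np.float64(-0.3), [0.614, 0.6212]), (np.float64(-0.26), [0.6097, 0.6146]), (np.float64(-0.22000000000000003), [0.6088, 0.615]), (np.float64(-0.18000000000000005), [0.6075, 0.6117]), (np.float64(-0.14000000000000007), [0.6082, 0.617]), (np.float64(-0.10000000000000009), [0.6049, 0.6096]), (np.float64(-0.06000000000000011), [0.6016, 0.6074]), (np.float64(-0.02000000000000013), [0.5997, 0.6041]), (np.float64(0.01999999999999985), [0.5982, 0.6033]), (np.float64(0.05999999999999983), [0.5932, 0.5986])]
left face [(np.float64(0.6), [0.0947, 0.0954]), (np.float64(0.63), [0.0965, 0.0976]), (np.float64(0.66), [0.0975, 0.0992]), (np.float64(0.6900000000000001), [0.0988, 0.1003]), (np.float64(0.7200000000000001), [0.1015, 0.1026]), (np.float64(0.7500000000000001), [0.1024, 0.1034])]
side 0.65 1680 ((502.2007751464844
[... 326 characters left out ...]
at64(-0.22000000000000003), [0.6013, 0.6022]), (np.float64(-0.18000000000000005), [0.6005, 0.6011]), (np.float64(-0.14000000000000007), [0.598, 0.5985]), (np.float64(-0.10000000000000009), [0.5958, 0.5967]), (np.float64(-0.06000000000000011), [0.5936, 0.5949]), (np.float64(-0.02000000000000013), [0.5905, 0.5914]), (np.float64(0.01999999999999985), [0.5893, 0.5904]), (np.float64(0.05999999999999983), [0.5876, 0.5896])]
left face [(np.float64(0.6), [0.0895, 0.0948]), (np.float64(0.63), [0.0819, 0.0949]), (np.float64(0.66), [0.089, 0.3104]), (np.float64(0.6900000000000001), [0.0927, 0.0997]), (np.float64(0.7200000000000001), [0.0939, 0.1003]), (np.float64(0.7500000000000001), [0.0924, 0.2645])]
```

Emit:
send_rows(
  deltas="0 0 -0.05 0; 0 0 -0.1 0; 0 0 -0.15 0; 0 0 -0.2 0; 0 0 -0.2 0",
  claw=0,
)

```text
t: 2.2
eef_pos: [0.2649, 0.6233, 0.4484]
tool_rot: [0.001, 0.2, 0.98, 0.007]
contact_force: [0.5, 0.5, 0.4]
gripper_width: 0.151
grasp_force: 0.0
```

Emit:
send_rows(
  deltas="-0.039 -0.031 0 0; -0.078 -0.062 0 0; -0.117 -0.094 0 0; -0.156 -0.125 0 0; -0.195 -0.156 0 0",
)

```text
t: 2.7
eef_pos: [0.383, 0.3995, 0.4392]
tool_rot: [0.0, 0.2, 0.98, 0.0]
contact_force: [0.5, 0.2, -0.0]
gripper_width: 0.003
grasp_force: 0.0
```

Emit:
send_rows(
  deltas="-0.039 -0.031 0 0; -0.078 -0.062 0 0; -0.117 -0.094 0 0; -0.156 -0.125 0 0; -0.195 -0.156 0 0",
)

```text
t: 3.2
eef_pos: [0.5013, 0.1797, 0.4394]
tool_rot: [0.0, 0.2, 0.98, 0.0]
contact_force: [0.8, 0.2, -0.1]
gripper_width: 0.002
grasp_force: 0.0
```

Emit:
send_rows(
  deltas="-0.039 -0.031 0 8; -0.078 -0.062 0 16; -0.117 -0.094 0 24; -0.156 -0.125 0 32; -0.165 -0.133 0 40",
)

```text
t: 3.7
eef_pos: [0.6017, -0.0121, 0.4392]
tool_rot: [0.001, 0.529, 0.849, -0.001]
contact_force: [0.0, 0.4, 0.6]
gripper_width: 0.001
grasp_force: 0.0
```

Emit:
send_rows(
  deltas="0 0 0 8; 0 0 0 16; 0 0 0 24; 0 0 0 24",
)

```text
t: 4.1
eef_pos: [0.6006, -0.0052, 0.439]
tool_rot: [-0.0, 0.689, 0.725, -0.0]
contact_force: [-0.3, -0.6, 0.5]
gripper_width: 0.001
grasp_force: 0.0
```

Emit:
send_rows(
  deltas="0 0.05 0 0; 0 0.1 0 0; 0 0.15 0 0; 0 0.2 0 0; 0 0.25 0 0",
)

```text
t: 4.6
eef_pos: [0.8472, 0.0086, 0.439]
tool_rot: [-0.0, 0.687, 0.727, 0.0]
contact_force: [2.0, 0.2, 1.3]
gripper_width: -0.002
grasp_force: 0.0
```

Emit:
send_rows(
  deltas="0 0.05 0 0; 0 0.1 0 0; 0 0.15 0 0; 0 0.2 0 0; 0 0.25 0 0",
)

```text
t: 5.1
eef_pos: [0.9251, 0.011, 0.4019]
tool_rot: [0.013, 0.687, 0.726, 0.012]
contact_force: [0.4, -0.5, 0.1]
gripper_width: -0.001
grasp_force: 0.0
```

Run:
```python
from h import *
o=bot.get_obs(); print(o["t"],o["q"].round(3),o["eef_pos"].round(3),o["tool_rot"].round(3))
```

```text
5.1 [-0.174  1.131  1.375  0.241 -1.276  1.915  0.135] [0.925 0.011 0.402] [0.013 0.687 0.726 0.012]
```

Emit:
send_rows(
  deltas="0 -0.05 0 0; 0 -0.1 0 0; 0 -0.15 0 0; 0 -0.15 0 0",
)

```text
t: 5.5
eef_pos: [0.779, 0.0043, 0.3969]
tool_rot: [0.013, 0.686, 0.727, 0.012]
contact_force: [0.7, 0.4, 2.2]
gripper_width: -0.003
grasp_force: 0.0
```

Run:
```python
from h import *
o=bot.get_obs(); print(o["t"],o["q"].round(3),o["eef_pos"].round(3),o["tool_rot"].round(4),R.from_quat(o["tool_rot"],scalar_first=True).as_matrix().round(4))
```

```text
5.5 [-0.637  0.922  1.419  1.107 -0.94   1.703  0.528] [0.779 0.004 0.397] [0.0128 0.6864 0.727  0.0116] [[-5.730e-02  9.978e-01  3.460e-02]
 [ 9.984e-01  5.740e-02 -8.000e-04]
 [-2.700e-03  3.450e-02 -9.994e-01]]
```

Emit:
send_rows(
  deltas="0 0.05 0 0; 0 0.1 0 0; 0 0.15 0 0; 0 0.2 0 0; 0 0.25 0 0",
)

```text
t: 6.0
eef_pos: [0.9292, 0.01, 0.3939]
tool_rot: [0.01, 0.689, 0.724, 0.016]
contact_force: [-0.7, 6.8, 0.5]
gripper_width: -0.002
grasp_force: 0.0
```

Emit:
send_rows(
  deltas="0 0.05 0 0; 0 0.1 0 0; 0 0.15 0 0; 0 0.2 0 0; 0 0.25 0 0",
)

```text
t: 6.5
eef_pos: [0.9294, 0.0204, 0.3928]
tool_rot: [0.01, 0.687, 0.726, 0.016]
contact_force: [-0.7, -0.8, -0.5]
gripper_width: -0.004
grasp_force: 0.0
```

```bash
cat > st.py <<'E'
from h import *
o=bot.get_obs(); print(o["t"],o["q"].round(3),o["eef_pos"].round(3)); print(R.from_quat(o["tool_rot"],scalar_first=True).as_matrix().round(3))
E
python3 st.py
```

```text
6.5 [-0.179  1.151  1.454  0.241 -1.366  1.915  0.129] [0.929 0.02  0.393]
[[-0.055  0.998  0.036]
 [ 0.998  0.054  0.009]
 [ 0.007  0.037 -0.999]]
```

Emit:
send_rows(
  deltas="0 -0.05 0 0; 0 -0.1 0 0; 0 -0.15 0 0; 0 -0.2 0 0; 0 -0.25 0 0",
)

```text
t: 7.0
eef_pos: [0.7335, 0.0099, 0.3848]
tool_rot: [0.009, 0.687, 0.726, 0.015]
contact_force: [1.1, -0.3, 3.0]
gripper_width: 0.001
grasp_force: 0.0
```

Emit:
send_rows(
  deltas="0 0 -0.05 0; 0 0 -0.1 0; 0 0 -0.15 0; 0 0 -0.2 0; 0 0 -0.25 0",
)

```text
t: 7.5
eef_pos: [0.7299, 0.0013, 0.5783]
tool_rot: [-0.001, 0.689, 0.725, 0.006]
contact_force: [0.7, -1.5, -1.7]
gripper_width: -0.001
grasp_force: 0.0
```

Emit:
send_rows(
  deltas="0 0 -0.05 0; 0 0 -0.1 0; 0 0 -0.15 0; 0 0 -0.2 0; 0 0 -0.25 0",
)

```text
t: 8.0
eef_pos: [0.7021, -0.0092, 0.666]
tool_rot: [0.036, 0.697, 0.715, 0.042]
contact_force: [-1.1, -5.3, 1.4]
gripper_width: -0.004
grasp_force: 0.0
```

```bash
python3 st.py
```

```text
8.0 [-0.227  0.469  0.358  0.666 -0.19   1.916  0.036] [ 0.702 -0.009  0.666]
[[-0.025  0.994  0.11 ]
 [ 1.     0.024  0.01 ]
 [ 0.007  0.11  -0.994]]
```

Emit:
send_rows(
  deltas="0 0.02 -0.045 0; 0 0.04 -0.09 0; 0 0.06 -0.135 0; 0 0.08 -0.18 0; 0 0.1 -0.225 0",
)

```text
t: 8.5
eef_pos: [0.6654, -0.0063, 0.8594]
tool_rot: [0.14, 0.691, 0.681, 0.196]
contact_force: [-0.6, -1.3, 1.0]
gripper_width: -0.002
grasp_force: 0.0
```

Emit:
send_rows(
  deltas="0 0.02 -0.045 0; 0 0.04 -0.09 0; 0 0.06 -0.135 0; 0 0.08 -0.18 0; 0 0.1 -0.225 0",
)

```text
t: 9.0
eef_pos: [0.6319, -0.0049, 0.8825]
tool_rot: [0.143, 0.684, 0.684, 0.209]
contact_force: [0.4, 0.0, 0.3]
gripper_width: 0.004
grasp_force: 0.0
```

```bash
python3 st.py
```

```text
9.0 [-0.19   0.315  0.336  0.417 -0.259  1.915 -0.048] [ 0.632 -0.005  0.882]
[[-0.023  0.876  0.482]
 [ 0.996 -0.024  0.091]
 [ 0.091  0.482 -0.872]]
```

```bash
cat > kin.py <<'E'
from h import *
from scipy.optimize import least_squares
lo=np.array([-2.96,-.34,-1.41,.24,-1.37,.17,-2.96]); hi=np.array([2.96,2.1,1.46,2.44,4.51,1.92,2.96])
SG=[1,1,1,1,1,1,1]; PH=0
D=np.array([[-1.277,.477,.022,1.555,-.011,1.109,-.083,.264,.621,.239],
[-.174,1.131,1.375,.241,-1.276,1.915,.135,.925,.011,.402],
[-.637,.922,1.419,1.107,-.94,1.703,.528,.779,.004,.397],
[-.179,1.151,1.454,.241,-1.366,1.915,.129,.929,.02,.393],
[-.227,.469,.358,.666,-.19,1.916,.036,.702,-.009,.666],
[-.19,.315,.336,.417,-.259,1.915,-.048,.632,-.005,.882]])
def fk(q,p):
    h,L1,L2,d,e,b0=p[:6]; z=lambda a:R.from_euler('z',a); y=lambda a:R.from_euler('y',a)
    M=z(q[0]+b0)*y(q[1]); t=np.array([0,0,h])+M.apply([0,0,L1])
    M=M*z(q[2])*y(q[3]); t=t+M.apply([0,0,L2])
    M=M*z(q[4])*y(q[5])*z(q[6]); return t+M.apply([0,0,d]),M
E
python3 - <<'E'
from kin import *
print(bot.get_obs()["q"].round(3))
for b in [0,1.57,3.14,-1.57,2.4]:
    s=least_squares(lambda p:np.concatenate([fk(r[:7],p)[0]-r[7:] for r in D]),[.3,.42,.4,.25,0,b])
    print(s.cost,s.x.round(4),[np.round(fk(r[:7],s.x)[0]-r[7:],3).tolist() for r in D][:6])
# sign variants: q1 start -1.277 at azimuth +67deg
E
```

```text
[-0.19   0.315  0.336  0.417 -0.259  1.915 -0.048]
0.6108324869992393 [ 0.8376  0.6548  0.1469  0.856  -1.3975  0.281 ] [[-0.026, -0.982, 0.259], [-0.178, 0.109, -0.086], [-0.156, -0.078, 0.005], [-0.175, 0.09, -0.089], [-0.187, 0.081, -0.03], [0.08, 0.091, -0.058]]
0.6108324869865317 [ 0.8376  0.6548  0.1469  0.856  -3.0624  0.281 ] [[-0.026, -0.982, 0.259], [-0.178, 0.109, -0.086], [-0.156, -0.078, 0.005], [-0.175, 0.09, -0.089], [-0.187, 0.081, -0.03], [0.08, 0.091, -0.058]]
0.9318471019948119 [ 0.2785 -0.7889  0.077  -0.7623 -0.      3.5356] [[-0.079, -0.849, 0.067], [-0.266, 0.123, 0.331], [-0.194, -0.203, 0.179], [-0.261, 0.105, 0.354], [-0.333, 0.066, -0.3], [-0.074, 0.111, -0.631]]
0.6108324871184408 [ 0.8377  0.6548  0.1469  0.856  -0.8528  0.281 ] [[-0.026, -0.982, 0.259], [-0.178, 0.109, -0.086], [-0.156, -0.078, 0.005], [-0.175, 0.09, -0.089], [-0.187, 0.081, -0.03], [0.08, 0.091, -0.058]]
0.9318471020157272 [ 0.2785 -0.7889  0.077  -0.7623 -0.3045  3.5356] [[-0.079, -0.849, 0.067], [-0.266, 0.123, 0.331], [-0.194, -0.203, 0.179], [-0.261, 0.105, 0.354], [-0.333, 0.066, -0.3], [-0.074, 0.111, -0.631]]
```

```bash
cat >> kin.py <<'E'
def fk2(q,p,s):
    h,a0,b0,L1,a1,b1,L2,a2,b2,d=p; z=lambda a:R.from_euler('z',a); y=lambda a:R.from_euler('y',a)
    M=z(s[0]*q[0])*y(q[1]); t=np.array([0,0,h])+z(s[0]*q[0]).apply([a0,b0,0])+M.apply([a1,b1,L1])
    M=M*z(s[1]*q[2])*y(q[3]); t=t+M.apply([a2,b2,L2])
    M=M*z(s[2]*q[4])*y(q[5])*z(s[3]*q[6]); return t+M.apply([0,0,d]),M
E
python3 - <<'E'
from kin import *
import itertools
for s in itertools.product([1,-1],[1,-1],[1,-1]):
    s=(*s,1)
    f=lambda p:np.concatenate([fk2(r[:7],p,s)[0]-r[7:] for r in D])
    r=least_squares(f,[.3,0,0,.42,0,0,.4,0,0,.25]); print(s,r.cost,np.abs(f(r.x)).max().round(4),r.x.round(3))
E
```

```text
(1, 1, 1, 1) 0.3025245010405068 0.4881 [ 1.027 -0.197 -6.869  1.356 -0.777  6.942  0.252  0.144  0.041  2.019]
(1, 1, -1, 1) 0.32675679105135197 0.4976 [ 0.463  1.177 -4.913 -0.993 -0.822  4.535  0.493  1.002  0.727 -1.473]
(1, -1, 1, 1) 0.2649211183338664 0.4305 [-0.335  0.004 -1.458  1.138 -0.259  2.497  0.109  1.078 -0.723 -0.64 ]
(1, -1, -1, 1) 0.2299960126378174 0.342 [ 0.185 -0.557 -2.65   2.122 -0.349  3.448  0.015  0.637 -0.396  1.235]
(-1, 1, 1, 1) 0.052463897483692894 0.1652 [-0.388 -0.306  2.72   1.327  0.419 -3.403  0.152  0.356  0.503 -0.161]
(-1, 1, -1, 1) 0.04546283986268737 0.1583 [-0.025  0.091 -1.921  0.697  0.21   1.209  0.227  0.439  0.617 -0.353]
(-1, -1, 1, 1) 0.004079991738930118 0.0561 [ 0.054 -0.013  0.652  0.542  0.09  -0.642  0.468  0.067 -0.063 -0.019]
(-1, -1, -1, 1) 5.008216522459987e-07 0.0005 [ 0.287 -0.    -0.496  0.541 -0.     0.465  0.473  0.    -0.031  0.319]
```

```bash
cat >> kin.py <<'E'
S=(-1,-1,-1,1)
P=least_squares(lambda p:np.concatenate([fk2(r[:7],p,S)[0]-r[7:] for r in D]),[.3,0,0,.42,0,0,.4,0,0,.25]).x
def ik(pos,zax,q0=None,n=6,seed=0):
    rng=np.random.default_rng(seed); best=None
    for i in range(n):
        q=q0 if (i==0 and q0 is not None) else rng.uniform(lo,hi)
        q=np.clip(q,lo+.02,hi-.02)
        f=lambda q:np.concatenate([10*(fk2(q,P,S)[0]-pos),2*(fk2(q,P,S)[1].apply([0,0,1])-zax),.001*(q[[2,4]])])
        r=least_squares(f,q,bounds=(lo,hi)); 
        if best is None or r.cost<best.cost: best=r
        if best.cost<1e-5: break
    return best
E
python3 - <<'E'
from kin import *
q0=np.array([0,.3,0,2.2,0,.5,0])
for al in [0,29,35,40]:
    a=np.radians(al); ps=np.radians(3); zx=np.array([np.sin(a)*np.cos(ps),np.sin(a)*np.sin(ps),-np.cos(a)])
    for y in [-.1,0]:
        for x in [.38,.43,.48,.53,.58]:
            r=ik(np.array([x,y,.03]),zx,q0,3); q=r.x; t,M=fk2(q,P,S)
            print(al,y,x,"err mm",(1000*np.linalg.norm(t-[x,y,.03])).round(1),"tilt err",np.degrees(np.linalg.norm(M.apply([0,0,1])-zx)).round(1),q.round(2))
E
```

```text
0 -0.1 0.38 err mm 0.0 tilt err 0.0 [ 0.1   0.4  -0.    2.36  0.    0.39  0.6 ]
0 -0.1 0.43 err mm 0.0 tilt err 0.0 [ 0.09  0.45  0.    2.25 -0.    0.45  2.06]
0 -0.1 0.48 err mm 0.0 tilt err 0.0 [ 0.08  0.5  -0.    2.14  0.    0.5  -0.24]
0 -0.1 0.53 err mm 0.0 tilt err 0.0 [ 0.07  0.55  0.    2.03 -0.    0.56 -1.11]
0 -0.1 0.58 err mm 0.0 tilt err 0.0 [ 0.07  0.61  0.    1.91 -0.    0.63  1.17]
0 0 0.38 err mm 0.0 tilt err 0.0 [-0.16  0.38 -0.    2.38  0.    0.37 -1.03]
0 0 0.43 err mm 0.0 tilt err 0.0 [-0.14  0.43  0.    2.28 -0.    0.43  2.52]
0 0 0.48 err mm 0.0 tilt err 0.0 [-0.13  0.49 -0.    2.16  0.    0.49 -0.04]
0 0 0.53 err mm 0.0 tilt err 0.0 [-0.12  0.54 -0.    2.05  0.    0.55 -2.46]
0 0 0.58 err mm 0.0 tilt err 0.0 [-0.11  0.6  -0.    1.93  0.    0.62  2.45]
29 -0.1 0.38 err mm 22.9 tilt err 10.4 [ 1.4   0.93 -1.41  2.44  1.51  0.71 -2.96]
29 -0.1 0.43 err mm 10.2 tilt err 4.5 [ 1.32  0.99 -1.41  2.44  1.74  0.8   0.44]
29 -0.1 0.48 err mm 0.0 tilt err 0.0 [ 1.1   0.78 -1.15  2.42  1.97  0.58 -0.81]
29 -0.1 0.53 err mm 0.0 tilt err 0.0 [ 0.96  0.74 -1.01  2.32  1.94  
[... 1393 characters left out ...]
5.4 tilt err 11.0 [ 1.43  1.08 -1.41  2.44  1.86  0.71 -2.96]
40 -0.1 0.48 err mm 11.9 tilt err 4.7 [ 1.33  1.15 -1.41  2.44  2.07  0.85  1.08]
40 -0.1 0.53 err mm 0.0 tilt err 0.0 [ 1.22  1.12 -1.33  2.41  2.24  0.87  2.18]
40 -0.1 0.58 err mm 0.0 tilt err 0.0 [ 1.12  1.05 -1.24  2.31  2.23  0.78 -1.56]
40 0 0.38 err mm 46.7 tilt err 21.5 [ 1.03  0.89 -1.41  2.44  1.56  0.83  2.96]
40 0 0.43 err mm 33.9 tilt err 14.8 [ 1.    0.98 -1.41  2.44  1.78  0.92 -2.96]
40 0 0.48 err mm 19.6 tilt err 7.8 [ 0.98  1.09 -1.41  2.44  1.99  1.03  1.5 ]
40 0 0.53 err mm 2.0 tilt err 0.7 [ 0.97  1.21 -1.41  2.44  2.19  1.15 -1.41]
40 0 0.58 err mm 0.0 tilt err 0.0 [ 0.76  0.89 -1.08  2.35  2.29  0.82 -2.5 ]
```

Emit:
send_rows(
  deltas="-0.006 -0.037 0.032 0; -0.012 -0.074 0.064 0; -0.018 -0.11 0.095 0; -0.025 -0.147 0.126 0; -0.031 -0.183 0.158 0",
  claw=0.6,
)

```text
t: 9.5
eef_pos: [0.5563, -0.0158, 0.6747]
tool_rot: [0.142, 0.684, 0.684, 0.209]
contact_force: [0.4, -0.3, -0.1]
gripper_width: 0.6
grasp_force: 0.0
```

Emit:
send_rows(
  deltas="-0.006 -0.037 0.032 0; -0.012 -0.074 0.064 0; -0.018 -0.11 0.095 0; -0.025 -0.147 0.126 0; -0.031 -0.183 0.158 0",
)

```text
t: 10.0
eef_pos: [0.4726, -0.0279, 0.4462]
tool_rot: [0.142, 0.685, 0.684, 0.209]
contact_force: [1.7, -0.6, -0.6]
gripper_width: 0.599
grasp_force: 0.0
```

```bash
cat > st.py <<'E'
from h import *
import sys
th=np.radians(3.05); O=np.array([.608,.060]); A=np.array([[np.cos(th),-np.sin(th),0],[np.sin(th),np.cos(th),0],[0,0,1]])
o=bot.get_obs(); M=R.from_quat(o["tool_rot"],scalar_first=True).as_matrix(); e=o["eef_pos"]
B=A.T@M
s=A.T@(e-np.append(O,0))
print(round(o["t"],1),"q",o["q"].round(2),"world",e.round(3),"STAND",(1000*s).round(1),"F",(A.T@o["contact_force"]).round(1)); print("tool axes in stand\n",B.round(3))
for i in range(0,len(sys.argv)-1,3):   # stand target mm -> tool delta
    t=np.array(sys.argv[1+i:4+i],float)/1000
    d=B.T@(t-s); print("to",(1000*t),"tool delta",d.round(3),"len",np.linalg.norm(d).round(3)); s=t
E
python3 st.py -200 -90 200 -200 -90 60
```

```text
10.0 q [-0.33 -0.31  0.23  2.04  0.03  0.9  -0.1 ] world [ 0.473 -0.028  0.446] STAND [-139.9  -80.6  446.2] F [ 1.7 -0.7 -0.6]
tool axes in stand
 [[ 0.031  0.874  0.485]
 [ 0.995 -0.072  0.067]
 [ 0.093  0.48  -0.872]]
to [-200.  -90.  200.] tool delta [-0.034 -0.17   0.185] len 0.254
to [-200.  -90.   60.] tool delta [-0.013 -0.067  0.122] len 0.14
```

Emit:
send_rows(
  deltas="-0.007 -0.034 0.037 0; -0.014 -0.068 0.074 0; -0.02 -0.102 0.111 0; -0.027 -0.136 0.148 0; -0.034 -0.17 0.185 0",
)

```text
t: 10.5
eef_pos: [0.4238, -0.0384, 0.2516]
tool_rot: [0.147, 0.681, 0.687, 0.207]
contact_force: [-0.4, 0.8, 0.7]
gripper_width: 0.598
grasp_force: 0.0
```

```bash
python3 st.py -200 -90 60
```

```text
10.5 q [-0.19 -0.21  0.17  2.43 -0.1   0.42  0.08] world [ 0.424 -0.038  0.252] STAND [-189.1  -88.4  251.6] F [-0.3  0.9  0.7]
tool axes in stand
 [[ 0.024  0.873  0.487]
 [ 0.997 -0.06   0.058]
 [ 0.08   0.484 -0.872]]
to [-200.  -90.   60.] tool delta [-0.017 -0.102  0.162] len 0.192
```

Emit:
send_rows(
  deltas="-0.003 -0.02 0.04 0; -0.007 -0.04 0.08 0; -0.01 -0.06 0.12 0; -0.014 -0.08 0.16 0; -0.014 -0.08 0.16 0",
)

```text
t: 11.0
eef_pos: [0.421, -0.0525, 0.2007]
tool_rot: [0.158, 0.68, 0.696, 0.167]
contact_force: [0.9, -0.5, -0.2]
gripper_width: 0.596
grasp_force: 0.0
```

```bash
python3 st.py -190 -90 60
```

```text
11.0 q [ 0.66 -0.06 -0.63  2.43 -0.22  0.3   0.24] world [ 0.421 -0.053  0.201] STAND [-192.7 -102.4  200.7] F [ 0.9 -0.5 -0.2]
tool axes in stand
 [[ 0.028  0.894  0.448]
 [ 1.    -0.028 -0.007]
 [ 0.006  0.448 -0.894]]
to [-190.  -90.   60.] tool delta [ 0.012 -0.061  0.127] len 0.141
```

Emit:
send_rows(
  deltas="0 -0.02 0.04 0; 0 -0.04 0.08 0; 0 -0.06 0.12 0; 0 -0.06 0.13 0; 0 -0.06 0.13 0",
)

```text
t: 11.5
eef_pos: [0.4164, -0.069, 0.1035]
tool_rot: [0.121, 0.681, 0.713, 0.115]
contact_force: [-1.9, -0.8, -2.9]
gripper_width: 0.599
grasp_force: 0.0
```

```bash
python3 st.py -190 -90 60
```

```text
11.5 q [ 0.91  0.29 -0.96  2.43  0.89  0.3  -0.78] world [ 0.416 -0.069  0.103] STAND [-198.2 -118.6  103.5] F [-1.9 -0.7 -2.9]
tool axes in stand
 [[ 0.011  0.944  0.329]
 [ 1.    -0.005 -0.018]
 [-0.015  0.329 -0.944]]
to [-190.  -90.   60.] tool delta [ 0.029 -0.007  0.043] len 0.053
```

```bash
python3 st.py -150 -195 80 -108 -195 50 -108 -195 18; python3 -c "
from h import *
print(bot.tips_ahead)"
```

```text
11.5 q [ 0.91  0.29 -0.96  2.43  0.89  0.3  -0.78] world [ 0.416 -0.069  0.103] STAND [-198.2 -118.6  103.5] F [-1.9 -0.7 -2.9]
tool axes in stand
 [[ 0.011  0.944  0.329]
 [ 1.    -0.005 -0.018]
 [-0.015  0.329 -0.944]]
to [-150. -195.   80.] tool delta [-0.076  0.038  0.039] len 0.093
to [-108. -195.   50.] tool delta [0.001 0.03  0.042] len 0.052
to [-108. -195.   18.] tool delta [ 0.    -0.011  0.03 ] len 0.032
0.008
```

Emit:
send_rows(
  deltas="-0.038 0.019 0.02 0; -0.076 0.038 0.039 0; -0.076 0.053 0.06 0; -0.076 0.068 0.08 0; -0.076 0.068 0.08 0",
  claw=0.3,
)

```text
t: 12.0
eef_pos: [0.5105, -0.1394, 0.0494]
tool_rot: [0.118, 0.681, 0.713, 0.116]
contact_force: [-0.6, 0.7, -0.3]
gripper_width: 0.3
grasp_force: 0.0
```

```bash
python3 st.py -108 -195 18
python3 - <<'E'
from h import *
p=bot.read_camera("side"); cv2.imwrite("pics/a.png",cv2.resize(p["img"][150:390,160:480,::-1],(800,600)))
E
```

```text
12.0 q [ 0.81  0.54 -0.75  2.24  1.1   0.32 -0.78] world [ 0.511 -0.139  0.049] STAND [-107.9 -194.    49.4] F [-0.5  0.8 -0.3]
tool axes in stand
 [[ 0.008  0.945  0.327]
 [ 1.    -0.005 -0.012]
 [-0.01   0.327 -0.945]]
to [-108. -195.   18.] tool delta [-0.001 -0.01   0.03 ] len 0.031
```

View pics/a.png

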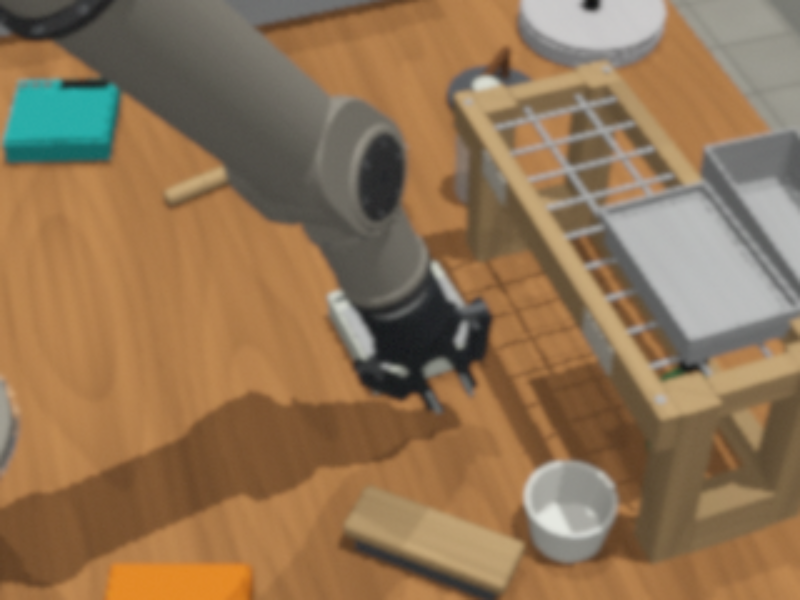

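The arm has the slanted gripper to the right of the scale, at crop px (430,370), clear of the brush and dish. I'll lower it and slide the scale to the left.

Emit:
send_rows(
  deltas="0 -0.005 0.015 0; 0 -0.01 0.03 0; 0.015 -0.01 0.03 0; 0.03 -0.01 0.03 0; 0.03 -0.01 0.03 0",
)

```text
t: 12.55
eef_pos: [0.5074, -0.108, 0.0195]
tool_rot: [0.119, 0.679, 0.715, 0.116]
contact_force: [-1.4, -0.5, 0.8]
gripper_width: 0.3
grasp_force: 0.0
```

Emit:
send_rows(
  deltas="0.008 0 0 0; 0.016 0 0 0; 0.024 0 0 0; 0.032 0 0 0; 0.039 0 0 0",
)

```text
t: 13.05
eef_pos: [0.5063, -0.0755, 0.0191]
tool_rot: [0.121, 0.682, 0.712, 0.114]
contact_force: [-0.4, -7.9, 3.9]
gripper_width: 0.3
grasp_force: 3.6
```

Emit:
send_rows(
  deltas="0.005 0 0 0; 0.008 0 0 0; 0.008 0 0 0; -0.02 0 0 0; -0.03 0 0 0",
)

```text
t: 13.55
eef_pos: [0.5075, -0.1046, 0.0194]
tool_rot: [0.12, 0.682, 0.712, 0.115]
contact_force: [0.6, -1.0, -0.5]
gripper_width: 0.294
grasp_force: 0.0
```

```bash
cat > sc.py <<'E'
from h import *
import st
def scale(cams=("scene","side"),guess=None):
    for n in cams:
        p=bot.read_camera(n)
        for m in bot.masks_of(p,"scale_mid"):
            Pn=cloud(p,m["mask"])
            if len(Pn)<100 or np.hypot(*(np.median(Pn[:,:2],0)-[.56,0]))>.12: continue
            Q=(st.A.T@(Pn-np.append(st.O,0)).T).T; Q=Q[(Q[:,2]>.029)&(Q[:,2]<.046)]
            print(n,round(m["confidence"],2),len(Q),[np.round(v,1) for v in cv2.minAreaRect((Q[:,:2]*1000).astype(np.float32))])
        for q in ("scale_mid","scale_display"):
            for r in bot.landmark_of(p,q):
                x=st.A.T@(np.array(r["xyz"])-np.append(st.O,0))
                if abs(x[0])<.2 and abs(x[1]+.05)<.13: print("  ",q,round(r["confidence"],2),(1000*x).round(0))
scale()
E
python3 sc.py
```

```text
13.6 q [ 0.62  0.56 -0.61  2.28  1.41  0.26 -1.18] world [ 0.508 -0.105  0.019] STAND [-109.1 -159.1   19.4] F [ 0.5 -1.1 -0.5]
tool axes in stand
 [[ 0.012  0.945  0.328]
 [ 1.    -0.006 -0.017]
 [-0.014  0.328 -0.945]]
scene 0.7 1466 [array([-101.5,  -48.7]), array([121. , 120.4]), np.float64(0.0)]
   scale_mid 0.62 [-103.  -49.   17.]
   scale_display 0.58 [-104.    8.   19.]
side 0.78 261 [array([-105.5,  -52.5]), array([120.5, 120.8]), np.float64(89.9)]
   scale_mid 0.91 [-101.  -54.   20.]
```

Emit:
send_rows(
  deltas="0.015 0 0 0; 0.03 0 0 0; 0.038 0 0 0; 0.044 0 0 0; 0.05 0 0 0",
)

```text
t: 14.45
eef_pos: [0.5068, -0.0536, 0.0188]
tool_rot: [0.121, 0.682, 0.712, 0.115]
contact_force: [0.6, -8.1, 4.2]
gripper_width: 0.302
grasp_force: 4.0
```

Emit:
send_rows(
  deltas="0.001 0 0 0; 0.001 0 0 0; -0.02 0 0 0; -0.05 0 -0.01 0; -0.05 0 -0.04 0",
)

```text
t: 14.95
eef_pos: [0.4946, -0.1042, 0.0553]
tool_rot: [0.118, 0.682, 0.712, 0.115]
contact_force: [0.0, 0.2, 0.1]
gripper_width: 0.301
grasp_force: 0.0
```

```bash
python3 st.py -215 -160 65 -215 -45 65 -215 -45 18 -185 -45 18
```

```text
14.9 q [ 0.69  0.47 -0.68  2.29  1.11  0.28 -0.89] world [ 0.495 -0.104  0.055] STAND [-121.9 -157.9   55.3] F [0.  0.2 0.1]
tool axes in stand
 [[ 0.012  0.946  0.325]
 [ 1.    -0.008 -0.015]
 [-0.012  0.325 -0.946]]
to [-215. -160.   65.] tool delta [-0.003 -0.085 -0.039] len 0.094
to [-215.  -45.   65.] tool delta [ 0.115 -0.001 -0.002] len 0.115
to [-215.  -45.   18.] tool delta [ 0.001 -0.015  0.044] len 0.047
to [-185.  -45.   18.] tool delta [0.    0.028 0.01 ] len 0.03
```

Emit:
send_rows(
  deltas="0 -0.032 -0.016 0; 0 -0.063 -0.032 0; 0.04 -0.063 -0.032 0; 0.08 -0.063 -0.032 0; 0.113 -0.063 -0.032 0",
  claw=0.05,
)

```text
t: 15.45
eef_pos: [0.4229, -0.0162, 0.0589]
tool_rot: [0.114, 0.681, 0.715, 0.107]
contact_force: [-0.3, 2.6, -4.0]
gripper_width: 0.05
grasp_force: 0.0
```

```bash
python3 st.py -192 -47 18
```

```text
15.4 q [ 1.    0.73 -1.37  2.44  1.46  0.78 -1.39] world [ 0.423 -0.016  0.059] STAND [-188.9  -66.3   58.9] F [-0.2  2.6 -4. ]
tool axes in stand
 [[ 0.007  0.951  0.308]
 [ 1.    -0.001 -0.018]
 [-0.017  0.308 -0.951]]
to [-192.  -47.   18.] tool delta [ 0.02  -0.016  0.038] len 0.045
```

Emit:
send_rows(
  deltas="0.01 -0.008 0.012 0; 0.02 -0.014 0.025 0; 0.02 -0.016 0.037 0; 0.02 -0.016 0.038 0; 0.02 -0.016 0.038 0",
)

```text
t: 15.95
eef_pos: [0.427, 0.0059, 0.0178]
tool_rot: [0.108, 0.679, 0.718, 0.106]
contact_force: [-0.8, 0.0, -0.0]
gripper_width: 0.047
grasp_force: 0.0
```

```bash
python3 st.py -175 -47 17 -120 -47 17
```

```text
15.9 q [ 0.92  0.98 -1.41  2.44  1.62  1.   -1.51] world [0.427 0.006 0.018] STAND [-183.7  -44.4   17.8] F [-0.8  0.1 -0. ]
tool axes in stand
 [[-0.     0.954  0.298]
 [ 1.     0.004 -0.011]
 [-0.012  0.298 -0.954]]
to [-175.  -47.   17.] tool delta [-0.003  0.008  0.003] len 0.009
to [-120.  -47.   17.] tool delta [-0.     0.052  0.016] len 0.055
```

Emit:
send_rows(
  deltas="-0.002 0.008 0.003 0; -0.002 0.016 0.005 0; -0.002 0.024 0.008 0; -0.002 0.032 0.01 0; -0.002 0.04 0.0125 0",
)

```text
t: 16.45
eef_pos: [0.4695, 0.0048, 0.018]
tool_rot: [0.109, 0.68, 0.718, 0.105]
contact_force: [-4.6, -0.5, -0.8]
gripper_width: 0.051
grasp_force: 2.1
```

```bash
python3 sc.py
```

```text
16.4 q [ 0.9   1.   -1.38  2.34  1.6   1.   -1.43] world [0.469 0.005 0.018] STAND [-141.2  -47.8   18. ] F [-4.7 -0.3 -0.8]
tool axes in stand
 [[ 0.001  0.954  0.298]
 [ 1.     0.003 -0.014]
 [-0.014  0.298 -0.954]]
scene 0.76 1287 [array([-68.5, -30.3]), array([120.7, 118.8]), np.float64(4.3)]
   scale_mid 0.7 [-69. -37.  18.]
   scale_display 0.55 [-73.  25.  18.]
side 0.95 1360 [array([-68.6, -35.1]), array([118.8, 125.7]), np.float64(1.0)]
   scale_mid 0.65 [-68. -33.  22.]
   scale_display 0.71 [-69.  27.  15.]
```

Emit:
send_rows(
  deltas="-0.004 0.004 0.001 0; -0.01 0.008 0.0025 0; -0.02 0.0135 0.004 0; -0.029 0.018 0.0055 0; -0.037 0.023 0.007 0",
)

```text
t: 17.35
eef_pos: [0.4945, -0.0311, 0.018]
tool_rot: [0.108, 0.68, 0.718, 0.105]
contact_force: [-4.2, 0.5, -0.9]
gripper_width: 0.046
grasp_force: 1.8
```

```bash
python3 sc.py
```

```text
17.4 q [ 0.97  1.01 -1.36  2.29  1.57  0.97 -1.29] world [ 0.495 -0.031  0.018] STAND [-118.2  -85.    18. ] F [-4.1  0.7 -0.9]
tool axes in stand
 [[ 0.001  0.955  0.297]
 [ 1.     0.003 -0.013]
 [-0.013  0.297 -0.955]]
scene 0.86 978 [array([-50.6, -37.9]), array([118.2, 118.7]), np.float64(14.3)]
   scale_mid 0.9 [-54. -45.  19.]
   scale_display 0.86 [-68.  14.  18.]
side 0.9 1157 [array([-52.6, -42.2]), array([121.5, 126.3]), np.float64(13.5)]
   scale_mid 0.84 [-49. -43.  20.]
   scale_display 0.59 [-69.  14.  18.]
```

Emit:
send_rows(
  deltas="-0.007 0.006 0.002 0; -0.014 0.0115 0.0035 0; -0.02 0.017 0.0055 0; -0.025 0.023 0.007 0; -0.031 0.0315 0.01 0",
)

```text
t: 18.25
eef_pos: [0.5296, -0.0597, 0.0187]
tool_rot: [0.108, 0.679, 0.718, 0.105]
contact_force: [-5.8, -0.8, 1.8]
gripper_width: 0.049
grasp_force: 2.9
```

Emit:
send_rows(
  deltas="-0.004 0.006 0.002 0; -0.007 0.0115 0.0035 0; -0.01 0.017 0.0055 0; -0.01 0.017 0.0055 0",
)

```text
t: 18.65
eef_pos: [0.5496, -0.0693, 0.019]
tool_rot: [0.109, 0.68, 0.717, 0.106]
contact_force: [-0.6, -3.0, -0.5]
gripper_width: 0.055
grasp_force: 1.5
```

```bash
python3 sc.py
```

```text
18.6 q [ 1.    1.03 -1.33  2.16  1.53  0.95 -1.12] world [ 0.55  -0.069  0.019] STAND [ -65.2 -126.    19. ] F [-0.8 -3.  -0.5]
tool axes in stand
 [[ 0.002  0.954  0.3  ]
 [ 1.     0.002 -0.013]
 [-0.013  0.3   -0.954]]
scene 0.69 739 [array([-22.8, -60.5]), array([121.2, 120.2]), np.float64(45.4)]
   scale_mid 0.76 [-24. -66.  17.]
   scale_mid 0.38 [ 5. -3. -0.]
   scale_display 0.69 [-68. -20.  16.]
side 0.73 85 [array([7.8, 9. ]), array([33.1, 50.6]), np.float64(42.9)]
side 0.64 676 [array([-20.7, -68.4]), array([122.9, 104.6]), np.float64(43.9)]
   scale_mid 0.73 [-24. -63.  21.]
   scale_display 0.7 [ 3. -1. -3.]
```

Emit:
send_rows(
  deltas="-0.002 0.005 0.0015 0; -0.004 0.0105 0.0035 0; -0.006 0.0155 0.005 0; -0.007 0.021 0.0065 0; -0.007 0.0285 0.009 0",
)

```text
t: 19.55
eef_pos: [0.5764, -0.0762, 0.0178]
tool_rot: [0.109, 0.68, 0.718, 0.102]
contact_force: [-10.4, -12.2, 7.0]
gripper_width: 0.053
grasp_force: 8.1
```

```bash
python3 sc.py
```

```text
19.6 q [ 0.98  1.05 -1.31  2.09  1.51  0.96 -1.06] world [ 0.576 -0.076  0.018] STAND [ -38.8 -134.3   17.8] F [-11.1 -11.6   7. ]
tool axes in stand
 [[ 0.003  0.956  0.294]
 [ 1.     0.003 -0.017]
 [-0.017  0.294 -0.956]]
scene 0.94 706 [array([ -5.5, -58.3]), array([106.2, 119.7]), np.float64(56.4)]
   scale_mid 0.64 [-13. -65.  16.]
   scale_display 0.89 [-61. -33.  19.]
side 0.73 342 [array([  7.3, -86.4]), array([130.2,  63.4]), np.float64(59.0)]
   scale_mid 0.55 [-10. -68.  23.]
```

Emit:
send_rows(
  deltas="-0.001 0.003 0.001 0; -0.001 0.006 0.002 0; -0.001 0.009 0.003 0; 0 0.0115 0.0035 0; 0.003 0.0115 0.0035 0",
)

```text
t: 20.45
eef_pos: [0.5893, -0.0775, 0.0178]
tool_rot: [0.112, 0.682, 0.716, 0.099]
contact_force: [-10.9, -24.3, 12.6]
gripper_width: 0.05
grasp_force: 13.4
```

```bash
python3 sc.py
python3 - <<'E'
from h import *
p=bot.read_camera("side"); cv2.imwrite("pics/b.png",cv2.resize(p["img"][180:360,240:480,::-1],(800,600)))
E
```

```text
20.4 q [ 0.96  1.06 -1.31  2.07  1.5   0.98 -1.05] world [ 0.589 -0.077  0.018] STAND [ -26.  -136.3   17.8] F [-12.2 -23.7  12.6]
tool axes in stand
 [[ 0.009  0.956  0.294]
 [ 1.    -0.001 -0.026]
 [-0.025  0.294 -0.955]]
scene 0.77 612 [array([  4.7, -51.7]), array([ 89.7, 118.9]), np.float64(62.7)]
   scale_mid 0.77 [ -4. -68.  19.]
   scale_display 0.6 [-59. -43.  17.]
side 0.8 222 [array([ 21.5, -85.2]), array([117.9,  62.3]), np.float64(56.2)]
   scale_mid 0.6 [ -3. -68.  19.]
```

View pics/b.png

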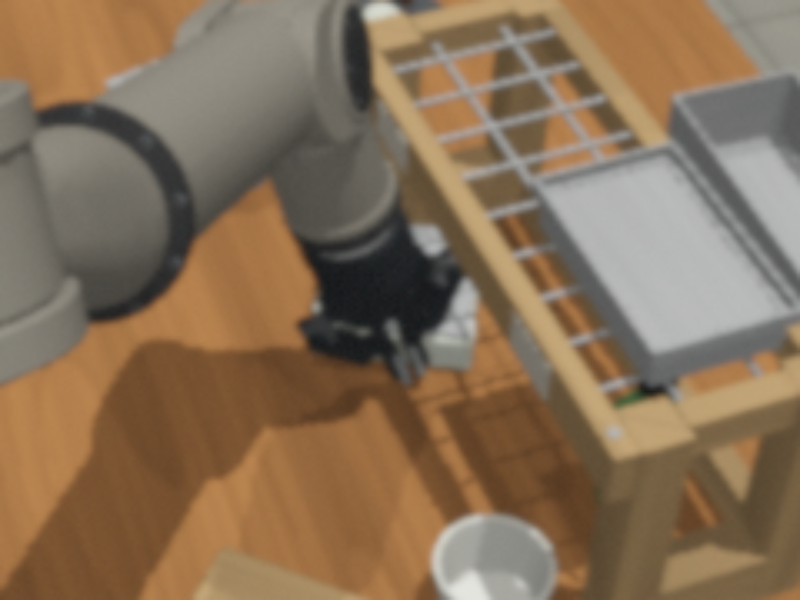

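Emit:
send_rows(
  deltas="-0.024 -0.03 -0.013 0; -0.022 -0.06 -0.022 0; -0.014 -0.0935 -0.033 0; 0.012 -0.0955 -0.034 0; 0.035 -0.0955 -0.034 0",
  claw=0.35,
)

```text
t: 21.4
eef_pos: [0.4864, -0.0396, 0.0227]
tool_rot: [0.108, 0.679, 0.718, 0.106]
contact_force: [0.8, 0.1, -0.8]
gripper_width: 0.351
grasp_force: 0.0
```

```bash
python3 sc.py
```

```text
21.4 q [ 1.    0.97 -1.35  2.3   1.56  0.93 -1.28] world [ 0.486 -0.04   0.023] STAND [-126.8  -93.    22.7] F [ 0.8  0.  -0.8]
tool axes in stand
 [[ 0.     0.954  0.3  ]
 [ 1.     0.003 -0.011]
 [-0.011  0.3   -0.954]]
scene 0.62 682 [array([  3.9, -52.2]), array([ 93.4, 120.7]), np.float64(63.4)]
   scale_mid 0.88 [ -5. -68.  16.]
   scale_display 0.59 [-58. -39.  16.]
side 0.58 1520 [array([ -6.6, -65.5]), array([127.9, 120.1]), np.float64(63.4)]
   scale_mid 0.91 [ -5. -69.  20.]
   scale_display 0.8 [-58. -42.  18.]
```

Emit:
send_rows(
  deltas="-0.007 0.0115 0.0035 0; -0.008 0.019 0.006 0; -0.009 0.026 0.008 0; -0.01 0.0315 0.01 0; -0.011 0.036 0.0115 0",
)

```text
t: 22.3
eef_pos: [0.5222, -0.0534, 0.0199]
tool_rot: [0.108, 0.681, 0.717, 0.1]
contact_force: [-11.5, -10.9, 1.8]
gripper_width: 0.347
grasp_force: 7.4
```

```bash
python3 sc.py
```

```text
22.3 q [ 0.98  0.99 -1.32  2.22  1.53  0.94 -1.19] world [ 0.522 -0.053  0.02 ] STAND [ -91.7 -108.7   19.9] F [-12.1 -10.3   1.8]
tool axes in stand
 [[ 0.005  0.957  0.291]
 [ 1.     0.    -0.02 ]
 [-0.019  0.291 -0.957]]
scene 0.77 660 [array([  4.9, -51.2]), array([ 89.5, 118.8]), np.float64(63.1)]
   scale_mid 0.64 [ -6. -69.  19.]
   scale_display 0.98 [-59. -40.  16.]
   scale_display 0.49 [ 3. -4. -0.]
side 0.57 1188 [array([ -6.8, -67.3]), array([122.6, 118.4]), np.float64(63.8)]
   scale_mid 0.76 [ -3. -69.  20.]
   scale_display 0.94 [-60. -41.  16.]
```

Emit:
send_rows(
  deltas="-0.006 -0.036 -0.01 0; 0.018 -0.036 -0.01 0; 0.018 -0.025 -0.007 0; 0.018 -0.018 -0.005 0; 0.018 -0.012 -0.003 0",
)

```text
t: 23.2
eef_pos: [0.5117, -0.0329, 0.0205]
tool_rot: [0.108, 0.68, 0.718, 0.104]
contact_force: [-4.9, -1.1, 0.8]
gripper_width: 0.347
grasp_force: 2.3
```

```bash
python3 sc.py
```

```text
23.2 q [ 0.95  0.98 -1.32  2.25  1.54  0.93 -1.26] world [ 0.512 -0.033  0.021] STAND [-101.1  -87.6   20.5] F [-4.9 -0.8  0.8]
tool axes in stand
 [[ 0.002  0.955  0.296]
 [ 1.     0.003 -0.013]
 [-0.014  0.296 -0.955]]
scene 0.98 624 [array([ 12.1, -44.8]), array([ 75.8, 119.3]), np.float64(66.8)]
   scale_mid 0.82 [  1. -68.  16.]
   scale_display 0.72 [-58. -46.  18.]
side 0.89 1363 [array([  0.6, -68.2]), array([124. , 118.6]), np.float64(67.4)]
   scale_mid 0.74 [  4. -70.  21.]
   scale_display 0.77 [-56. -44.  17.]
```

Emit:
send_rows(
  deltas="-0.004 0.005 0.001 0; -0.007 0.0105 0.003 0; -0.01 0.016 0.0045 0; -0.012 0.0215 0.0065 0; -0.014 0.027 0.008 0",
)

```text
t: 24.1
eef_pos: [0.5405, -0.0457, 0.0214]
tool_rot: [0.108, 0.68, 0.718, 0.104]
contact_force: [-4.9, -1.2, 0.8]
gripper_width: 0.346
grasp_force: 2.3
```

```bash
python3 sc.py
```

```text
24.1 q [ 0.95  0.99 -1.31  2.18  1.52  0.93 -1.18] world [ 0.541 -0.046  0.021] STAND [ -73.  -102.    21.4] F [-5.  -1.   0.8]
tool axes in stand
 [[ 0.001  0.955  0.297]
 [ 1.     0.003 -0.014]
 [-0.014  0.297 -0.955]]
scene 0.63 683 [array([ 42.3, -50.9]), array([95.5, 62.3]), np.float64(66.5)]
   scale_mid 0.91 [ 23. -66.  17.]
   scale_mid 0.64 [ 26. -67.   3.]
side 0.89 907 [array([  8.5, -66.4]), array([124.6,  94.9]), np.float64(79.2)]
   scale_mid 0.83 [ 25. -70.  21.]
   scale_display 0.66 [-36. -57.  15.]
```

Emit:
send_rows(
  deltas="0 -0.012 -0.002 0; -0.005 -0.012 -0.002 0; -0.007 -0.007 0 0; -0.009 -0.002 0.002 0; -0.011 0.003 0.003 0",
  claw=0.5,
)

```text
t: 25.0
eef_pos: [0.5448, -0.0562, 0.0195]
tool_rot: [0.108, 0.68, 0.718, 0.104]
contact_force: [-3.7, -0.0, -1.8]
gripper_width: 0.498
grasp_force: 1.8
```

Emit:
send_rows(
  deltas="0 0.005 0.0015 0; 0 0.0095 0.003 0; 0 0.0145 0.0045 0; 0 0.019 0.006 0",
)

```text
t: 25.4
eef_pos: [0.5657, -0.0546, 0.0199]
tool_rot: [0.109, 0.68, 0.718, 0.105]
contact_force: [-3.7, -2.5, -0.1]
gripper_width: 0.503
grasp_force: 2.1
```

```bash
python3 sc.py
```

```text
25.4 q [ 0.94  1.01 -1.29  2.13  1.5   0.93 -1.13] world [ 0.566 -0.055  0.02 ] STAND [ -48.3 -112.2   19.9] F [-3.8 -2.3 -0.1]
tool axes in stand
 [[ 0.001  0.954  0.299]
 [ 1.     0.003 -0.013]
 [-0.013  0.299 -0.954]]
scene 0.79 676 [array([ 42.9, -50. ]), array([104.5,  61.9]), np.float64(65.6)]
   scale_mid 0.79 [ 43. -60.  20.]
   scale_display 0.79 [-16. -62.  19.]
side 0.82 555 [array([ 44.1, -65.2]), array([121.6, 118.2]), np.float64(87.1)]
   scale_mid 0.62 [ 44. -64.  19.]
   scale_display 0.91 [-15. -62.  17.]
```

Emit:
send_rows(
  deltas="0.012 -0.006 -0.002 0; 0.025 -0.003 -0.001 0; 0.025 0.004 0.001 0; 0.025 0.009 0.003 0; 0.025 0.014 0.0045 0",
)

```text
t: 26.3
eef_pos: [0.5775, -0.0288, 0.0191]
tool_rot: [0.108, 0.679, 0.718, 0.104]
contact_force: [-10.9, -2.1, 5.9]
gripper_width: 0.498
grasp_force: 5.6
```

Emit:
send_rows(
  deltas="0 0.0025 0.001 0; 0 0.005 0.0015 0; 0 0.0065 0.002 0; 0 0.008 0.0025 0; 0 0.008 0.0025 0",
)

```text
t: 26.8
eef_pos: [0.5861, -0.0291, 0.0189]
tool_rot: [0.108, 0.68, 0.718, 0.104]
contact_force: [-7.3, -2.7, 3.4]
gripper_width: 0.498
grasp_force: 4.0
```

```bash
python3 sc.py
python3 - <<'E'
from h import *
p=bot.read_camera("scene"); cv2.imwrite("pics/c.png",cv2.resize(p["img"][190:370,160:400,::-1],(800,600)))
E
```

```text
26.8 q [ 0.87  1.02 -1.28  2.08  1.5   0.95 -1.15] world [ 0.586 -0.029  0.019] STAND [-26.6 -87.8  18.9] F [-7.5 -2.3  3.4]
tool axes in stand
 [[ 0.001  0.955  0.296]
 [ 1.     0.003 -0.014]
 [-0.014  0.296 -0.955]]
scene 0.83 761 [array([ 78.3, -56.6]), array([ 97.9, 133. ]), np.float64(71.3)]
   scale_mid 0.81 [ 64. -64.  19.]
   scale_display 0.69 [  1. -70.  15.]
   scale_mid 0.89 [ 63. -65.  20.]
   scale_display 0.57 [  4. -64.  17.]
```

View pics/c.png

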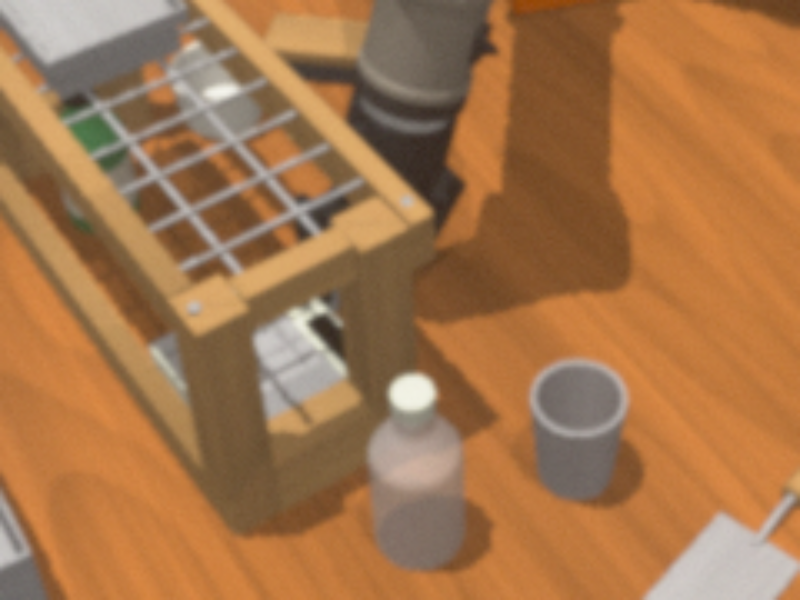

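The scale shows under the shelf at crop px (290,360). Its display faces the front and it's nearly home. I'll nudge it onto the lip.

Emit:
send_rows(
  deltas="0 0.001 0 0; 0 0.002 0.0005 0; 0 0.003 0.001 0; 0 0.003 0.001 0; 0 0.003 0.001 0",
)

```text
t: 27.75
eef_pos: [0.5891, -0.029, 0.0188]
tool_rot: [0.108, 0.68, 0.718, 0.104]
contact_force: [-9.1, -3.1, 3.3]
gripper_width: 0.502
grasp_force: 4.3
```

Emit:
send_rows(
  deltas="0 0.001 0 0; 0 0.002 0.0005 0; 0 0.003 0.001 0; 0 0.003 0.001 0; 0 0.003 0.001 0",
)

```text
t: 28.25
eef_pos: [0.5899, -0.0286, 0.0179]
tool_rot: [0.107, 0.68, 0.718, 0.102]
contact_force: [-15.0, -3.3, 6.5]
gripper_width: 0.502
grasp_force: 7.8
```

```bash
python3 sc.py
```

```text
28.2 q [ 0.86  1.03 -1.28  2.07  1.49  0.96 -1.14] world [ 0.59  -0.029  0.018] STAND [-22.7 -87.5  17.9] F [-15.1  -2.5   6.5]
tool axes in stand
 [[ 0.     0.956  0.292]
 [ 1.     0.004 -0.014]
 [-0.015  0.292 -0.956]]
scene 0.71 728 [array([ 78.9, -56.9]), array([ 94.7, 130.9]), np.float64(71.1)]
   scale_mid 0.77 [ 68. -62.  18.]
   scale_display 0.73 [  6. -68.  17.]
side 0.62 658 [array([ 62.8, -61.1]), array([121.9, 125.8]), np.float64(2.5)]
   scale_mid 0.9 [ 69. -65.  19.]
   scale_display 0.73 [  9. -66.  18.]
```

Emit:
send_rows(
  deltas="0 -0.03 -0.009 0; 0 -0.07 -0.022 0; 0 -0.11 -0.034 0; 0 -0.12 -0.08 0; 0 -0.13 -0.12 0",
)

```text
t: 29.15
eef_pos: [0.4349, -0.0345, 0.0904]
tool_rot: [0.105, 0.679, 0.718, 0.106]
contact_force: [0.2, -1.1, 0.4]
gripper_width: 0.498
grasp_force: 0.0
```

Emit:
send_rows(
  deltas="0 0 -0.05 0; 0 0 -0.1 0; 0 0 -0.15 0; 0 0 -0.15 0",
)

```text
t: 29.55
eef_pos: [0.3922, -0.0439, 0.1657]
tool_rot: [0.089, 0.68, 0.723, 0.083]
contact_force: [-0.6, -0.8, -0.1]
gripper_width: 0.496
grasp_force: 0.0
```

```bash
python3 sc.py; python3 sc.py | tail -7
python3 - <<'E'
from h import *
import st
for n in ("side","scene"):
    p=bot.read_camera(n)
    for q in ("stand","post"): print(n,q,[np.round(r["xyz"],4) for r in bot.landmark_of(p,q)[:1]])
    for q,ref in (("mustard",(.65,.167)),("shaker",(.535,.178)),("ramekins",(.572,-.283)),("grill_brush",(.452,-.274)),("oil",(.703,-.231))):
        print(q,[np.round(r["xyz"],3) for r in bot.landmark_of(p,q)[:1]],ref)
    # draw home outline at z=.034
    im=p["img"][...,::-1].copy(); 
    for z in (.034,):
        pts=[px(p,st.A@np.array([x,y,z])+np.append(st.O,0)) for x,y in ((.01,0),(.13,0),(.13,-.12),(.01,-.12))]
        cv2.polylines(im,[(np.array(pts)*8).astype(np.int32)],True,(0,0,255),1,cv2.LINE_AA,3)
    c=np.mean(pts,0).astype(int); cv2.imwrite(f"pics/d_{n}.png",cv2.resize(im[c[1]-60:c[1]+60,c[0]-80:c[0]+80],(800,600),interpolation=cv2.INTER_CUBIC))
E
```

```text
29.6 q [ 1.3   0.17 -1.38  2.36  0.37  0.53 -0.31] world [ 0.392 -0.044  0.166] STAND [-221.   -92.2  165.7] F [-0.7 -0.7 -0.1]
tool axes in stand
 [[-0.005  0.97   0.241]
 [ 1.     0.009 -0.015]
 [-0.016  0.241 -0.97 ]]
scene 0.77 716 [array([ 78.3, -56.8]), array([ 92.1, 130.5]), np.float64(71.6)]
   scale_mid 0.81 [ 67. -65.  19.]
   scale_display 0.96 [  6. -68.  16.]
side 0.73 785 [array([ 61.5, -64.8]), array([124.1, 116.9]), np.float64(89.5)]
   scale_mid 0.58 [ 70. -66.  22.]
   scale_display 0.69 [  8. -65.  17.]
 [-0.013  0.238 -0.971]]
scene 0.74 751 [array([ 77.9, -57.3]), array([ 94.6, 132.3]), np.float64(73.7)]
   scale_mid 0.61 [ 67. -62.  20.]
   scale_display 0.57 [  5. -67.  15.]
side 0.81 829 [array([ 62.6, -65. ]), array([118.2, 121.2]), np.float64(2.0)]
   scale_mid 0.78 [ 69. -65.  20.]
   scale_display 0.76 [  9. -66.  18.]
30.4 q [ 1.29  0.18 -1.38  2.36  0.38  0.54 -0.32] world [ 0.391 -0.044  0.164] STAND [-222.2  -92.3  164. ] F [ 0.3  0.2 -0.1]
tool axes in stand
 [[-0.004  0.971  0.239]
 [ 1.     0.007 -0.014]
 [-0.015  0.239 -0.971]]
side stand [array([ 0.6074,  0.0599, -0.0009])]
side post [array([0.6063, 0.0575, 0.0038])]
mustard [array([0.651, 0.167, 0.004])] (0.65, 0.167)
shaker [array([ 0.535,  0.184, -0.001])] (0.535, 0.178)
ramekins [array([ 0.574, -0.282,  0.   ])] (0.572, -0.283)
grill_brush [array([ 0.454, -0.27 , -0.   ])] (0.452, -0.274)
oil [array([0.649, 0.169, 0.006])] (0.703, -0.231)
scene stand [array([ 6.097e-01,  5.930e-02, -3.000e-04])]
scene post [array([ 0.6112,  0.0578, -0.0013])]
mustard [] (0.65, 0.167)
shaker [array([ 0.536,  0.179, -0.006])] (0.535, 0.178)
ramekins [array([0.434, 0.282, 0.001])] (0.572, -0.283)
grill_brush [array([ 0.45 , -0.27 , -0.001])] (0.452, -0.274)
oil [array([ 0.703, -0.226, -0.004])] (0.703, -0.231)
```

View pics/d_side.png

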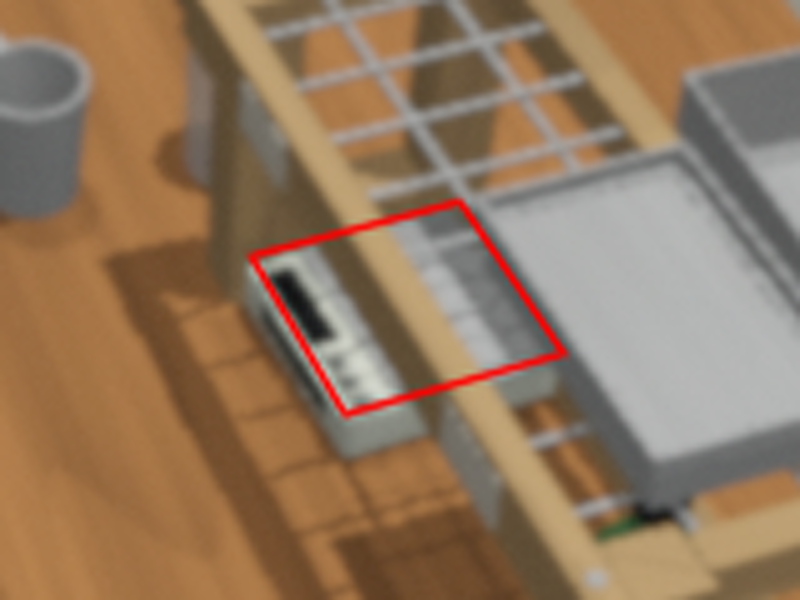

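View pics/d_scene.png

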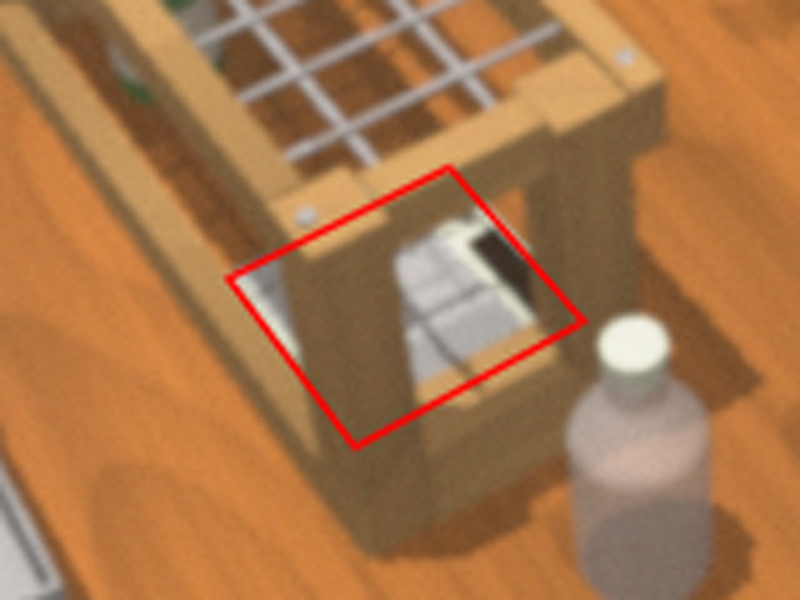

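Run:
```python
from h import *
import st
p=bot.read_camera("wrist"); C=np.linalg.inv(p["camera_from_world"]); print(C[:3,3].round(3))
f=lambda x,y,z:np.round(px(p,st.A@np.array([x,y,z])/1+np.append(st.O,0))).tolist()
print(f(0,0,.034),f(.01,0,.034),f(.01,-.12,.034))
cv2.imwrite("pics/w.png",p["img"][...,::-1])
```

```text
31.1 q [ 1.29  0.18 -1.38  2.36  0.38  0.54 -0.32] world [ 0.391 -0.044  0.164] STAND [-222.2  -92.4  164.1] F [-0.4  0.3 -0.7]
tool axes in stand
 [[-0.004  0.971  0.239]
 [ 1.     0.007 -0.014]
 [-0.015  0.239 -0.971]]
[0.355 0.04  0.294]
[591.0, 75.0] [603.0, 75.0] [568.0, 240.0]
```

View pics/w.png

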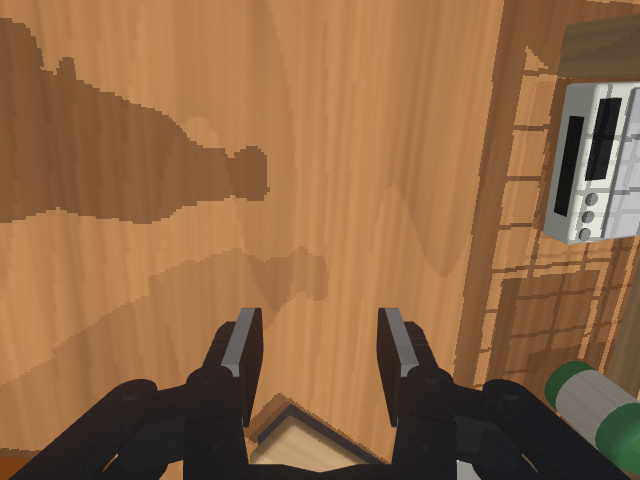

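Run:
```python
import cv2
a=cv2.imread("pics/w.png"); cv2.imwrite("pics/w2.png",cv2.resize(a[40:260,520:640],None,fx=2.7,fy=2.7,interpolation=cv2.INTER_CUBIC)); 
b=cv2.resize(a[50:115,540:640],None,fx=8,fy=8,interpolation=cv2.INTER_NEAREST); cv2.imwrite("pics/w3.png",b)
```

```text
(no output)
```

View pics/w3.png

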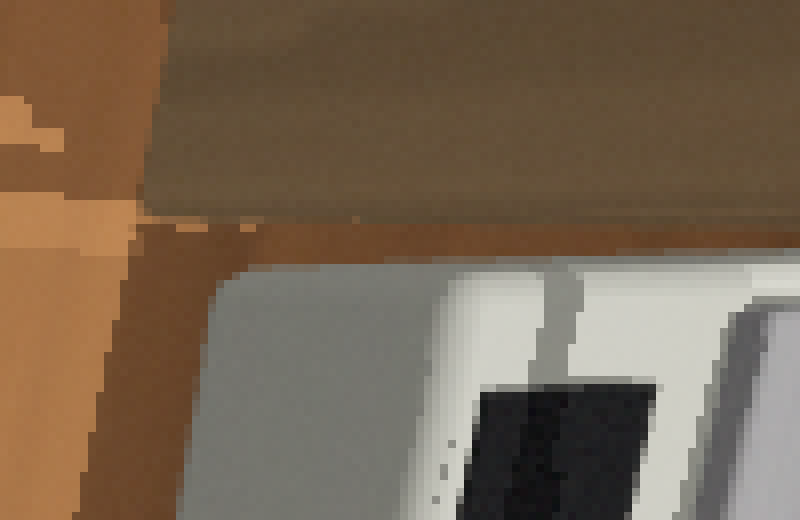

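Run:
```python
from h import *
import st
p=bot.read_camera("wrist"); C=np.linalg.inv(p["camera_from_world"])
def on(u,v,z):
    d=C[:3,:3]@np.array([(u-p["cx"])/p["fx"],-(v-p["cy"])/p["fy"],-1]); o=C[:3,3]; w=o+d*(z-o[2])/d[2]
    return (1000*(st.A.T@(w-np.append(st.O,0)))).round(1)
for n,a in dict(topA=(596.9,83.1,.034),topB=(638.8,81.3,.034),botA=(569,85,.004),footC=(558.8,76.6,0),footD=(638.8,78.5,0)).items(): print(n,on(*a))
g=cv2.cvtColor(p["img"],cv2.COLOR_RGB2GRAY); 
# front face bottom/top edges: rows -> transition columns
for r in range(100,231,20): print(r,g[r,540:640:2].tolist()[:36])
```

```text
31.2 q [ 1.29  0.18 -1.38  2.36  0.38  0.54 -0.32] world [ 0.391 -0.044  0.164] STAND [-222.2  -92.4  164.1] F [0.  0.9 0.3]
tool axes in stand
 [[-0.004  0.971  0.239]
 [ 1.     0.007 -0.014]
 [-0.015  0.239 -0.971]]
topA [ 6.3 -5.2 34. ]
topB [41.7 -3.8 34. ]
botA [11.3 -6.6  4. ]
footC [ 4.4 -0.7  0. ]
footD [79.7 -1.4  0. ]
100 [130, 128, 127, 128, 131, 131, 81, 78, 80, 76, 77, 75, 101, 115, 115, 116, 116, 115, 116, 116, 114, 115, 116, 117, 118, 117, 122, 168, 191, 206, 18, 32, 31, 20, 18, 22]
120 [127, 131, 132, 131, 130, 79, 78, 76, 75, 75, 74, 117, 115, 117, 116, 21, 17, 17, 15, 20, 15, 18, 115, 118, 129, 165, 187, 204, 14, 30, 32, 21, 28, 19, 34, 30]
140 [134, 133, 131, 80, 78, 79, 77, 75, 77, 115, 116, 115, 116, 22, 19, 23, 22, 19, 16, 16, 96, 119, 122, 171, 202, 219, 82, 35, 21, 25, 23, 22, 34, 34, 31, 35]
160 [130, 128, 96, 94, 92, 77, 76, 87, 116, 116, 116, 45, 19, 20, 18, 18, 15, 14, 61, 119, 118, 166, 200, 201, 82, 36, 30, 18, 23, 34, 33, 34, 35, 37, 42, 208]
180 [97, 94, 78, 79, 77, 79, 116, 117, 118, 118, 22, 21, 22, 16, 22, 21, 27, 120, 118, 150, 198, 216, 190, 88, 86, 85, 173, 206, 207, 224, 223, 225, 225, 225, 224, 224]
200 [95, 78, 81, 80, 111, 116, 118, 116, 24, 20, 24, 22, 14, 19, 26, 118, 119, 151, 195, 214, 226, 168, 165, 63, 92, 92, 137, 137, 137, 225, 225, 225, 225, 225, 108, 97]
220 [78, 82, 87, 116, 116, 120, 118, 118, 116, 120, 117, 118, 119, 119, 120, 145, 190, 211, 226, 166, 165, 57, 94, 136, 137, 136, 166, 225, 225, 225, 225, 167, 100, 95, 176, 191]
```

```bash
python3 - <<'E'
from h import *
import st
p=bot.read_camera("wrist"); C=np.linalg.inv(p["camera_from_world"])
def on(u,v,z):
    d=C[:3,:3]@np.array([(u-p["cx"])/p["fx"],-(v-p["cy"])/p["fy"],-1]); o=C[:3,3]; w=o+d*(z-o[2])/d[2]
    return 1000*(st.A.T@(w-np.append(st.O,0)))
g=cv2.GaussianBlur(cv2.cvtColor(p["img"],cv2.COLOR_RGB2GRAY).astype(float),(3,3),0)
L=np.array([on(540+np.argmax(np.diff(g[r,540:580])>8),r,.004) for r in range(95,230,5)])
print(L[:,:2].round(1).tolist()); k=np.polyfit(L[:,1],L[:,0],1); print("front slope deg",np.degrees(np.arctan(k[0])))
E
python3 st.py -70 -100 130 -120 -45 60 -80 -45 19
```

```text
31.2 q [ 1.29  0.18 -1.38  2.36  0.38  0.54 -0.32] world [ 0.391 -0.044  0.164] STAND [-222.2  -92.4  164.1] F [0.  0.1 0.5]
tool axes in stand
 [[-0.004  0.971  0.239]
 [ 1.     0.007 -0.014]
 [-0.015  0.239 -0.971]]
[[8.5, -13.7], [8.5, -17.3], [8.4, -21.0], [8.4, -24.6], [8.3, -28.3], [8.3, -32.0], [9.1, -35.8], [-4.7, -39.3], [9.0, -43.4], [9.0, -47.2], [8.9, -51.1], [9.8, -55.0], [9.8, -58.9], [9.7, -62.9], [9.7, -66.9], [9.6, -70.9], [10.5, -75.0], [10.5, -79.1], [10.4, -83.2], [10.4, -87.3], [10.3, -91.5], [11.3, -95.8], [11.2, -100.1], [11.2, -104.3], [11.1, -108.7], [11.1, -113.0], [11.1, -117.4]]
front slope deg -2.5605256658760185
31.3 q [ 1.29  0.18 -1.38  2.36  0.38  0.54 -0.32] world [ 0.391 -0.044  0.164] STAND [-222.2  -92.4  164.1] F [0.5 0.8 0. ]
tool axes in stand
 [[-0.004  0.971  0.239]
 [ 1.     0.007 -0.014]
 [-0.015  0.239 -0.971]]
to [ -70. -100.  130.] tool delta [-0.008  0.14   0.07 ] len 0.156
to [-120.  -45.   60.] tool delta [ 0.056 -0.065  0.055] len 0.102
to [-80. -45.  19.] tool delta [0.    0.029 0.049] len 0.057
```

Emit:
send_rows(
  deltas="0.012 0.0235 0.032 0; 0.024 0.047 0.065 0; 0.036 0.07 0.097 0; 0.048 0.094 0.13 0; 0.048 0.094 0.13 0",
  claw=0.7,
)

```text
t: 31.8
eef_pos: [0.512, 0.0099, 0.0579]
tool_rot: [0.088, 0.681, 0.722, 0.082]
contact_force: [0.8, -0.0, 1.4]
gripper_width: 0.701
grasp_force: 0.0
```

Emit:
send_rows(
  deltas="0 0.004 0.023 0; 0 0.009 0.046 0; 0 0.009 0.046 0",
)

```text
t: 32.1
eef_pos: [0.5299, 0.0102, 0.0147]
tool_rot: [0.087, 0.681, 0.723, 0.081]
contact_force: [-0.7, 0.6, 0.2]
gripper_width: 0.699
grasp_force: 0.0
```

```bash
python3 st.py -45 -45 17 -35 -45 17
```

```text
32.1 q [ 0.42  0.61 -0.7   2.19  1.14  0.46 -1.13] world [0.53  0.01  0.015] STAND [-80.7 -45.6  14.7] F [-0.6  0.7  0.2]
tool axes in stand
 [[-0.004  0.972  0.235]
 [ 1.     0.008 -0.013]
 [-0.015  0.235 -0.972]]
to [-45. -45.  17.] tool delta [0.    0.035 0.006] len 0.036
to [-35. -45.  17.] tool delta [-0.     0.01   0.002] len 0.01
```

Approach, then push in small steps.

Emit:
send_rows(
  deltas="0 0.012 0.001 0; 0 0.024 0.0035 0; 0 0.035 0.006 0; 0 0.039 0.007 0; 0 0.041 0.0075 0",
)

```text
t: 32.6
eef_pos: [0.5723, 0.0119, 0.0199]
tool_rot: [0.088, 0.681, 0.722, 0.082]
contact_force: [-0.8, -0.1, 0.5]
gripper_width: 0.703
grasp_force: 0.0
```

Emit:
send_rows(
  deltas="0 0.0015 0 0; 0 0.003 0.0005 0; 0 0.0045 0.001 0; 0 0.006 0.0015 0; 0 0.006 0.0015 0",
)

```text
t: 33.1
eef_pos: [0.5779, 0.0125, 0.0194]
tool_rot: [0.088, 0.681, 0.722, 0.082]
contact_force: [0.1, 0.2, -0.1]
gripper_width: 0.697
grasp_force: 0.0
```

```bash
python3 st.py
```

```text
33.1 q [ 0.43  0.66 -0.73  2.08  1.08  0.52 -1.02] world [0.578 0.012 0.019] STAND [-32.6 -45.8  19.4] F [ 0.1  0.1 -0.1]
tool axes in stand
 [[-0.004  0.971  0.239]
 [ 1.     0.007 -0.014]
 [-0.015  0.238 -0.971]]
```

Emit:
send_rows(
  deltas="0 0.001 0 0; 0 0.002 0.0005 0; 0 0.003 0.0005 0; 0 0.003 0.0005 0",
)

```text
t: 33.5
eef_pos: [0.5784, 0.0124, 0.019]
tool_rot: [0.087, 0.681, 0.723, 0.08]
contact_force: [-8.8, -0.5, 5.6]
gripper_width: 0.699
grasp_force: 5.1
```

Emit:
send_rows(
  deltas="0 0.001 0 0; 0 0.002 0.0005 0; 0 0.002 0.0005 0",
)

```text
t: 33.8
eef_pos: [0.5786, 0.0125, 0.0185]
tool_rot: [0.086, 0.681, 0.723, 0.079]
contact_force: [-16.1, -0.7, 10.8]
gripper_width: 0.701
grasp_force: 8.6
```

```bash
python3 sc.py
```

```text
33.8 q [ 0.43  0.67 -0.73  2.07  1.07  0.53 -1.02] world [0.579 0.013 0.019] STAND [-31.9 -45.8  18.5] F [-16.1   0.1  10.8]
tool axes in stand
 [[-0.004  0.973  0.232]
 [ 1.     0.008 -0.016]
 [-0.017  0.232 -0.973]]
scene 0.79 745 [array([ 78.7, -57.1]), array([ 93.5, 133.5]), np.float64(72.0)]
   scale_mid 0.92 [ 67. -67.  18.]
   scale_display 0.62 [  7. -66.  17.]
side 0.78 812 [array([ 66.7, -62.5]), array([124.5, 128. ]), np.float64(1.6)]
   scale_mid 0.95 [ 72. -64.  21.]
   scale_display 0.95 [  8. -68.  15.]
```

Emit:
send_rows(
  deltas="0 -0.03 -0.006 0; 0 -0.07 -0.016 0; -0.012 -0.11 -0.04 0; -0.024 -0.13 -0.08 0; -0.036 -0.15 -0.12 0",
)

```text
t: 34.7
eef_pos: [0.4128, -0.0305, 0.097]
tool_rot: [0.087, 0.681, 0.723, 0.082]
contact_force: [1.2, -1.8, 1.8]
gripper_width: 0.698
grasp_force: 0.0
```

Emit:
send_rows(
  deltas="0 0 -0.04 0; 0 0 -0.06 0; 0 0 -0.06 0",
)

```text
t: 35.0
eef_pos: [0.4018, -0.0322, 0.1574]
tool_rot: [0.091, 0.683, 0.72, 0.083]
contact_force: [0.9, -0.7, -0.4]
gripper_width: 0.702
grasp_force: 0.0
```

```bash
cat > wr.py <<'E'
from h import *
import st
p=bot.read_camera("wrist"); C=np.linalg.inv(p["camera_from_world"])
def on(u,v,z):
    d=C[:3,:3]@np.array([(u-p["cx"])/p["fx"],-(v-p["cy"])/p["fy"],-1]); o=C[:3,3]; w=o+d*(z-o[2])/d[2]
    return 1000*(st.A.T@(w-np.append(st.O,0)))
f=lambda x,y,z:np.array(px(p,st.A@np.array([x,y,z])+np.append(st.O,0)))
g=cv2.GaussianBlur(cv2.cvtColor(p["img"],cv2.COLOR_RGB2GRAY).astype(float),(3,3),0)
cv2.imwrite("pics/wr.png",p["img"][...,::-1])
# front bottom edge of casing: scan along stand x at z=.004 for wood(dark)->casing(grey, r~g~b)
sat=p["img"].max(2).astype(float)-p["img"].min(2)
L=[]
for y in np.arange(-.112,-.012,.005):
    xs=np.arange(-.012,.03,.0005); u=np.array([f(x,y,.004) for x in xs])
    ok=(u[:,0]<638)&(u[:,0]>0)&(u[:,1]>0)&(u[:,1]<479)
    s=np.array([sat[int(round(v)),int(round(w))] if k else 255 for (w,v),k in zip(u,ok)])
    i=np.argmax(s<25)
    if i>0: L.append((1000*y,1000*xs[i]))
L=np.array(L); k=np.polyfit(L[:,0],L[:,1],1); r=L[:,1]-np.polyval(k,L[:,0]); L=L[np.abs(r)<1.5]; k=np.polyfit(L[:,0],L[:,1],1)
print("front edge n",len(L),"slope deg",np.degrees(np.arctan(k[0])).round(2),"x at y=-60",np.polyval(k,-60).round(1))
# left side: gap along stand y
for x in (.02,.03,.04,.05):
    ys=np.arange(.006,-.02,-.0003); 
    for z in (.034,):
        u=np.array([f(x,y,z) for y in ys]); 
        if u[0,0]>638: continue
        s=np.array([sat[int(round(v)),int(round(w))] for w,v in u]); i=np.argmax(s<22); print("left edge x",x,"y",(1000*ys[i]).round(1))
print("home corner px",f(.01,0,.034).round(),f(.01,-.12,.034).round(),"foot",f(0,0,0).round(1))
E
python3 wr.py
```

```text
35.0 q [ 1.09  0.17 -1.23  2.36  0.41  0.51 -0.39] world [ 0.402 -0.032  0.157] STAND [-210.8  -81.1  157.4] F [ 0.8 -0.7 -0.4]
tool axes in stand
 [[ 0.001  0.97   0.243]
 [ 1.     0.003 -0.018]
 [-0.018  0.243 -0.97 ]]
front edge n 20 slope deg -1.66 x at y=-60 11.1
left edge x 0.02 y -3.0
left edge x 0.03 y -3.0
left edge x 0.04 y -2.4
home corner px [592.  90.] [558. 255.] foot [543.   89.3]
```

```bash
python3 -c "
from station import bot
print(bot.hand_in())"
```

```text
the job is handed in; nothing more can be done
None
```

I swung the scale round the left post and pushed it into the left corner with its display to the front, then handed it in; no verdict came back. My last measurement put its centre about 67 mm in and 62–64 mm right of the left side, turned by about 2°, all within tolerance.

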